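# Fetch the hemmed-in bearing for the press nest

## Task

The bearing on the plywood storage board is hemmed in by two tall containers, the blue-and-white bottle and the yellow spray can. First stand both of them on the black mat; then fetch the bearing and lay it flat on the round nest with the nest's pin through its bore; only then put the two tall containers back upright, each on the very spot of the board where it stood at the start. Do not knock anything over, and leave the little red bottle on the board where it is.

Things in the scene. Friction and masses are not known exactly. Their poses are not given: they have to be found in the camera images.
- board: Fixed plywood storage board, 160 mm (x) x 170 mm (y) x 6 mm; origin at the centre of its underside, z up, x and y along its edges. Outlined spots (no height) at x, y in mm: the bearing's (42, 0), the tall containers' (-5, 47) and (-5, -47), which stands on which varies, the little bottle's (-57, 0). Only a few mm are free beside the bearing while the containers stand there.
- mat: Fixed black ribbed rubber mat, 120 mm along its x, 210 mm along its y, 3 mm thick: the waiting place, with room for both tall containers side by side along its y. Origin at the centre of its underside, z up.
- nest_seat (a point): Centre of the seat of the fixed round press nest: an aluminium disc of 110 mm diameter, 6 mm thick, lying on the bench. This point is on the disc's axis at its top face (6 mm over the bench); a steel locating pin of 10 mm diameter with a chamfered end rises 12 mm above it. z up.
- bearing_mid (a point): Loose ball bearing ring, 62 mm outer diameter, 30 mm bore (open right through), 16 mm high, 0.2 kg, lying flat on the board; point at its centre, half-way up (8 mm above its underside); z is its axis.
- bottle_mid (a point): Loose tall round bottle, pale blue body, white cap, upright, 209 mm high; body 62 mm in diameter, straight to about 160 mm; cap 38 mm in diameter from 183 mm up; about 0.42 kg. Point at its centre, 104.5 mm above its underside; z is its axis. Too tall to be taken at mid-height from above by most grippers: grasp the upper body, about 145 mm above its underside.
- can_mid (a point): Loose tall round spray can, yellow body, red cap, upright, 189 mm high; body 57 mm in diameter, straight to about 145 mm; cap 34 mm in diameter from 165 mm up; about 0.38 kg. Point at its centre, 94.5 mm above its underside; z is its axis. Grasp the upper body, about 130 mm above its underside.
- small_bottle_mid (a point): Little round red bottle with black cap, loose, 35 mm in diameter, 109 mm high, standing on the board beside the tall ones; a bystander that stays where it is. Point at its centre, 54.5 mm above its underside.

How it is judged:
On the way, in this order (a step that is already met when the one before it is completed fails the run):
1. both tall containers stand upright on the mat (y of bottle_mid in the frame of mat between -0.102 and 0.102 m and x of bottle_mid in the frame of mat between -0.057 and 0.057 m and height (world z) of bottle_mid below 0.1135 m and angle between each of bottle_mid, can_mid's own z axis and vertical below 0.15 rad and y of can_mid in the frame of mat between -0.102 and 0.102 m and x of can_mid in the frame of mat between -0.057 and 0.057 m and height (world z) of can_mid below 0.1035 m), for 0.2 s.
2. the bearing lies flat on the nest with the pin in its bore, while both tall containers still stand on the mat (all of step 1 and horizontal distance between bearing_mid and nest_seat below 0.012 m and height (world z) of bearing_mid below 0.018 m and angle between bearing_mid's own z axis and vertical below 0.1 rad), for 0.2 s.
At the end, for the whole second after the job is handed in: The bearing lies flat on the nest, its centre within 12 mm of the nest's; the bottle and the can each stand upright within 15 mm of where they stood at the start; the little bottle is within 20 mm of its start; all are released and at rest (horizontal distance between bearing_mid and nest_seat below 0.012 m and height (world z) of bearing_mid below 0.018 m and angle between each of bearing_mid, bottle_mid, can_mid's own z axis and vertical below 0.1 rad and distance of each of bottle_mid, can_mid from where it was at the start of the episode below 0.015 m and linear speed of each of bearing, bottle, can below 0.02 m/s and contact force between the fingers and bearing below 0.5 N and contact force between the fingers and bottle below 0.5 N and contact force between the fingers and can below 0.5 N and distance of small_bottle_mid from where it was at the start of the episode below 0.02 m); the robot touches nothing.
It fails at once if a tall container is tipped over (angle between any of bottle_mid, can_mid's own z axis and vertical above 0.6 rad).
It fails at once if the little red bottle is knocked over or pushed away (distance of small_bottle_mid from where it was at the start of the episode above 0.03 m).
It also fails if it takes over 120 s, if anything falls off the work surface, if the arm or the gripper's body presses on something with over 40 N, if the wrist force passes 120 N, or if a joint passes its speed limit or range.

## Robot

A 6-joint arm with a two-finger parallel gripper is mounted at the origin on a cart in front of the work surface, level with it; the furniture and walls round the work are solid. World frame = base frame: x ahead of the robot, y to its left, z up, the work surface at z = 0. Lengths are in m, angles in rad, forces in N, time in s.
With the tool pointing down it reaches from about 0.35 to 0.925 m from the base axis. Payload 6.4 kg.
Tool frame: the origin (TCP) lies midway between the tips of the shut fingers; the grasp point (between the pads) lies 19 mm behind it; z points along the fingers, y is the line along which they close (so a half turn about z gives the same grasp; the last joint's range is limited). The gripper opens to 94 mm and grips with 3 to 60 N. Pads are 16 mm wide; open, the fingers measure 119 mm over their backs; the gripper's body (75 mm by 177 mm) begins 78 mm behind the grasp point.
Start: joints at [-1.372, 0.245, 1.558, -0, 1.339, -0.174], TCP at [0.237, -0.605, 0.205] pointing down, gripper open.
Joint ranges: [-3.13, 3.13], [-1.02, 2.26], [0.13, 2.54], [-0.95, 4.09], [0.21, 2.88], [-2.74, 2.74]. Speed limits (rad/s): [2.57, 2.57, 3.14, 3.14, 3.14, 3.14].

## Interface

Orientations are given as [roll, pitch, yaw] about the fixed x, y, z axes, in that order (R = Rz(yaw) Ry(pitch) Rx(roll)).
In Python, from rig import * gives the robot as it stands.
- The arm moves only by the tool jog_arm, never from a script. Its argument "series" is a list of rows, each an object of numbers: "x", "y", "z": the shift along the tool's x, y, z as a fraction of full scale; "ax", "ay", "az": the turn, a rotation vector about the tool's x, y, z as a fraction of full scale; "hand": the closure in counts, from 0 (fully open) to 255 (shut). A call has 1 to 8 rows; each row shifts and turns the commanded pose from where the row before left it, along the tool's axes as they then stand; what a row does not reach is not made up. Full scale, the value 1, is 25 mm for a shift and 6 degrees for a turn. A row lasts 1/10 s, in which the tool goes at most 50 mm and 8.59 degrees, less where a joint would pass 70% of its speed; a pose out of reach is approached as far as the arm can. A call with a number of a shift or a turn outside -1 to 1 is refused whole. A call with a gripper value outside its range is refused whole. The fingers move at their own pace and stop on an object; "grip_force" is the grip in N (left out, the last holds). Time passes only in rows, so rows that do not move let the fingers close. It gives the time, the measured TCP pose, the force, the opening and the grip force at its end, in the units of the state.
- sense(): the state, without advancing time (a new reading comes with each control period).
- camera(name): name is "scene" or "top"; returns the picture (400x640x3 uint8, blue, green, red); there is no depth.
- calibration(name): a dict with "intrinsics" (3x3 intrinsics, pixels), "xyz" and "orientation" of the camera in the world. Camera axes: x right, y up, looking along -z (the intrinsics and any distortion apply to the point x, -y, -z); pixel columns grow to the right and rows downward; lengths in m; the calibration is good to about 2 mm. A picture is of the moment at which its call begins. calibration takes no time and is no camera call.
- finish_job(): hands the job in; it is judged then, once.
The state is a dict: "time_s": time; "qpos": joint angles; "joint_vel": joint speeds; "effort": joint torques, N m; "position": TCP position; "tool_rot": TCP orientation; "ft_force": force on the tool from outside, world axes, zero at the start; "moment": the same for the moment, N m; "grip_width": finger opening in m; "grasp_force": force on a finger pad.
Only numpy, scipy, OpenCV 4.12 (cv2) and the standard library are available. Lean on these libraries where they do the work, as an engineer would, in place of code of your own. Each camera call takes 0.05 s, during which the arm holds its last target. There are 200 camera calls.

## Working session

There is one attempt and no reset: what is moved stays moved. The work goes in short steps, Python scripts to look and compute and a tool call to move; the robot and the scene stay as the last step left them, time stands still between calls to the robot, and variables do not carry over. Pictures are saved under pics/ and viewed, at most 14 in all, crops included, and the job is handed in when it is done.

Besides the shell and the picture viewer there is one more tool, called as name(argument=value, ...), one argument or row to a line, values as JSON. jog_arm: Moves the arm, as the interface text tells. Its arguments: {"type":"object","properties":{"series":{"type":"array"},"grip_force":{"type":"number"}},"required":["series"]}

```bash
mkdir -p pics; ls; python3 - <<'E'
from rig import *
import cv2
s=sense();print(s)
for n in("scene","top"):
    cv2.imwrite(f"pics/{n}0.png",camera(n));print(calibration(n))
E
```

```text
pics
{'time_s': 0.0, 'qpos': array([-1.37213262e+00,  2.45775591e-01,  1.55894283e+00, -1.50353327e-05,
        1.33871287e+00, -1.74112194e-01]), 'joint_vel': array([ 0.00057451, -0.00110143, -0.00092406,  0.00150542,  0.0006524 ,
       -0.00078736]), 'effort': array([-1.52626893e-03, -4.15839529e+01, -3.14604521e+01,  6.83990051e-02,
        3.32481426e-02, -1.45666727e-04]), 'position': array([ 0.23661041, -0.60478805,  0.20440825]), 'tool_rot': array([-3.13977928e+00, -3.04108873e-04,  3.72779096e-01]), 'ft_force': array([ 0.53632909, -0.53741722, -0.01136548]), 'moment': array([-0.08234711,  0.00531821,  0.01504589]), 'grasp_force': 0.0, 'grip_width': 0.09381940734301503}
{'intrinsics': array([[408.18530919,   0.        , 317.43200899],
       [  0.        , 408.18530919, 202.47680899],
       [  0.        ,   0.        ,   1.        ]]), 'xyz': array([-0.02084066,  0.50632093,  0.87315209]), 'orientation': array([ 0.74605995, -0.00436329, -2.29727998])}
{'intrinsics': array([[398.6360054 ,   0.        , 313.43148301],
       [  0.        , 398.6360054 , 205.45612255],
       [  0.        ,   0.        ,   1.        ]]), 'xyz': array([0.3964768 , 0.00219333, 1.13265305]), 'orientation': array([ 0.1262457 ,  0.01278723, -1.59718804])}
```

View pics/scene0.png

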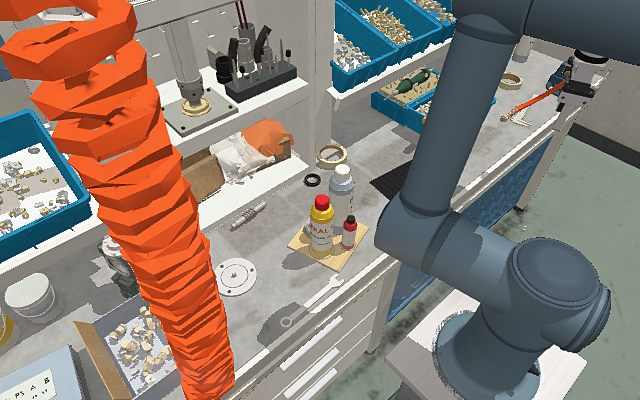

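View pics/top0.png

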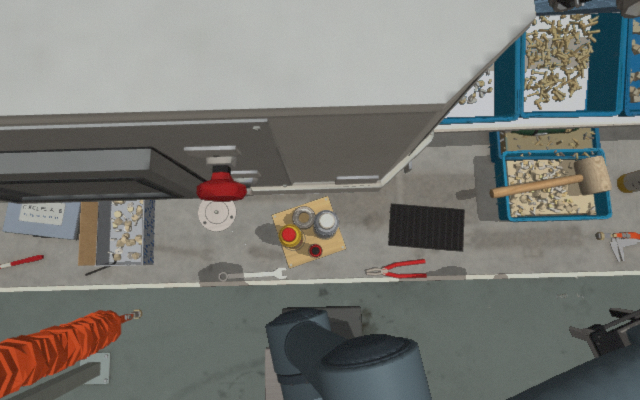

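The top view shows the nest at about (217,213), the board at (308,232), the yellow can with its red cap at (290,235), the bottle's white cap at (326,220), the bearing at (303,216), the little red bottle at (316,250) and the mat at (426,228). In the scene view the nest is at (237,278), the can's cap at (322,202) and the bottle's cap at (342,172).

```bash
cat > h.py <<'E'
import numpy as np, cv2
from scipy.spatial.transform import Rotation as Ro
from rig import *
C={n:calibration(n) for n in("scene","top")}
def ray(n,u,v):
    c=C[n];K=c["intrinsics"];R=Ro.from_euler("xyz",c["orientation"]).as_matrix()
    return c["xyz"],R@np.array([(u-K[0,2])/K[0,0],-(v-K[1,2])/K[1,1],-1])
def onz(n,u,v,z):
    o,d=ray(n,u,v);return (o+d*(z-o[2])/d[2]).round(4)
def proj(n,p):
    c=C[n];K=c["intrinsics"];R=Ro.from_euler("xyz",c["orientation"]).as_matrix()
    q=R.T@(np.asarray(p)-c["xyz"]);return np.array([K[0,2]-K[0,0]*q[0]/q[2],K[1,2]+K[1,1]*q[1]/q[2]]).round(1)
def blobs(img,lo,hi,roi,amin=15):
    x0,y0,x1,y1=roi;m=cv2.inRange(cv2.cvtColor(img[y0:y1,x0:x1],cv2.COLOR_BGR2HSV),lo,hi)
    n,l,s,c=cv2.connectedComponentsWithStats(m)
    return [(int(s[i,4]),(c[i]+[x0,y0]).round(1).tolist(),(s[i,:4]+[x0,y0,0,0]).tolist()) for i in range(1,n) if s[i,4]>=amin],l
E
python3 - <<'E'
from h import *
t=cv2.imread("pics/top0.png");s=cv2.imread("pics/scene0.png")
def show(img,roi,k,f):
    x0,y0,x1,y1=roi;cv2.imwrite(f,cv2.resize(img[y0:y1,x0:x1],None,fx=k,fy=k,interpolation=cv2.INTER_CUBIC))
show(t,(190,180,350,280),5,"pics/tz.png")
show(s,(210,150,370,300),5*.8,"pics/sz.png")
# mat: dark
for name,img,roi in(("top",t,(370,190,490,265)),):
    x0,y0,x1,y1=roi;g=cv2.inRange(cv2.cvtColor(img[y0:y1,x0:x1],cv2.COLOR_BGR2GRAY),0,60)
    c=max(cv2.findContours(cv2.morphologyEx(g,cv2.MORPH_CLOSE,np.ones((3,3))),0,2)[0],key=cv2.contourArea);r=cv2.minAreaRect(c);b=cv2.boxPoints(r)+[x0,y0]
    P=np.array([onz("top",*p,.003) for p in b]);print("mat",b,P,P.mean(0),np.linalg.norm(np.diff(P,axis=0),axis=1))
print("red",[blobs(i,(0,150,100),(8,255,255),r)[0] for i,r in((t,(250,190,360,280)),(s,(290,160,370,270)))])
print("red2",[blobs(i,(172,150,80),(180,255,255),r)[0] for i,r in((t,(250,190,360,280)),(s,(290,160,370,270)))])
print("white",[blobs(i,(0,0,200),(180,40,255),r)[0] for i,r in((t,(300,195,350,245)),(s,(320,155,370,200)))])
x0,y0,x1,y1=250,190,360,280
m=cv2.inRange(cv2.cvtColor(t[y0:y1,x0:x1],cv2.COLOR_BGR2HSV),(10,50,130),(25,150,255))
c=np.vstack([k for k in cv2.findContours(m,0,2)[0] if cv2.contourArea(k)>15]);b=cv2.boxPoints(cv2.minAreaRect(c))+[x0,y0]
P=np.array([onz("top",*p,.006) for p in b]);print("board",b,P,P.mean(0),np.linalg.norm(np.diff(P,axis=0),axis=1))
E
```

```text
mat [[387.37203598 244.82053375]
 [390.49557877 203.4336319 ]
 [465.08955383 209.06336212]
 [461.96601868 250.45026398]] [[ 0.4227 -0.1923  0.003 ]
 [ 0.5399 -0.207   0.003 ]
 [ 0.5178 -0.4174  0.003 ]
 [ 0.4014 -0.4     0.003 ]] [ 0.47045  -0.304175  0.003   ] [0.11811829 0.21155749 0.11769333]
red [[(144, [288.4, 234.2], [282, 228, 14, 14]), (51, [316.2, 250.4], [310, 245, 12, 12])], [(132, [321.5, 200.4], [315, 195, 14, 14]), (87, [349.6, 226.3], [344, 220, 13, 12])]]
red2 [[], [(57, [321.7, 206.3], [315, 200, 14, 11])]]
white [[], [(121, [342.0, 168.8], [335, 164, 15, 11]), (37, [347.0, 180.9], [340, 175, 12, 10])]]
board [[270.64017105 214.49869156]
 [327.59738159 194.91965294]
 [346.04278564 248.57903671]
 [289.08557892 268.15807343]] [[ 0.5173  0.1352  0.006 ]
 [ 0.569  -0.0284  0.006 ]
 [ 0.4152 -0.0755  0.006 ]
 [ 0.3651  0.0855  0.006 ]] [0.46665 0.0292  0.006  ] [0.17157462 0.1608504  0.16861498]
```

View pics/tz.png

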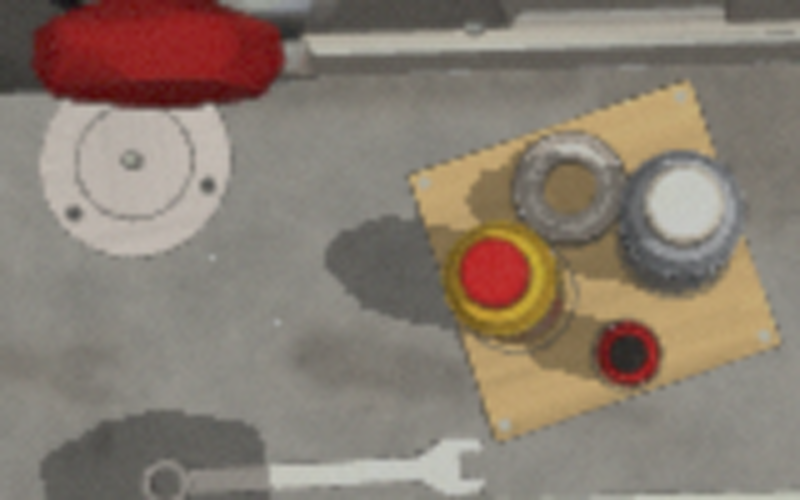

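View pics/sz.png

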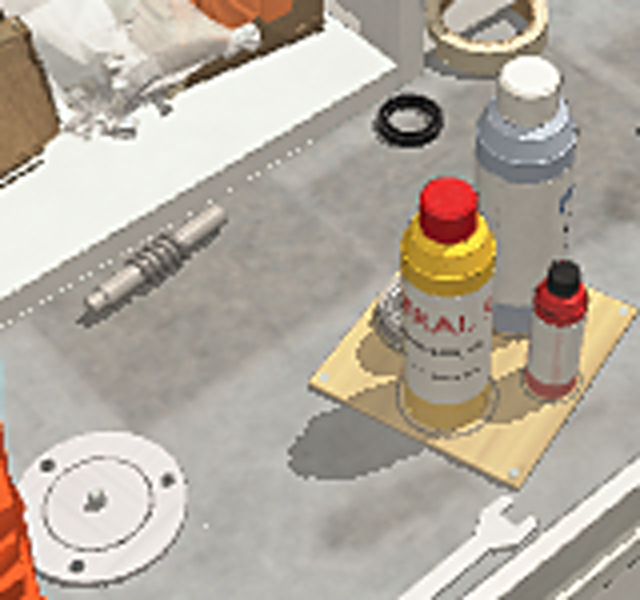

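The crops show the can left of the bearing, the bottle to its right, the bearing centred at about (304,217.6), the nest pin at (216.4,211.8) in top and (234.2,275) in scene, and a red knob of unknown height overlapping the nest's far edge at (222,192) in top.

```bash
python3 - <<'E'
from h import *
t=cv2.imread("pics/top0.png");s=cv2.imread("pics/scene0.png")
def tri(a,b):
    (o1,d1),(o2,d2)=ray("top",*a),ray("scene",*b)
    k=np.linalg.lstsq(np.c_[d1,-d2],o2-o1,rcond=None)[0];p,q=o1+k[0]*d1,o2+k[1]*d2
    return ((p+q)/2).round(4),np.linalg.norm(p-q).round(4)
print("can cap",onz("top",288.4,234.2,.195),onz("scene",321.6,200.0,.195))
print("bottle cap top", onz("top",190+685/5,180+200/5,.215),"scene",onz("scene",342,168,.215))
print("bearing",onz("top",304,217.6,.022))
print("small cap",onz("top",190+628/5,180+353/5,.115),onz("scene",210+565/4,150+272/4,.115))
print("pin",onz("top",216.4,211.8,.018),onz("scene",234.2,275,.015),tri((216.4,211.8),(234.2,274.5)))
print("disc",onz("scene",210+107/4,150+505/4,.006))
for z in (.1,.2,.3,.4,.5,.6,.7,.8): p=onz("top",222,192,z);q=onz("top",135,315,z);print(z,p,proj("scene",p),q,proj("scene",q))
c,sn=np.cos(.306),np.sin(.306)
for n,(x,y) in dict(bear=(42,0),A=(-5,47),B=(-5,-47),sm=(-57,0)).items(): print(n,.4667+(c*x-sn*y)/1e3,.0292+(sn*x+c*y)/1e3)
E
```

```text
can cap [0.4493 0.0717 0.195 ] [0.4452 0.0756 0.195 ]
bottle cap top [ 0.4785 -0.0196  0.215 ] scene [ 0.4769 -0.0181  0.215 ]
bearing [0.5043 0.04   0.022 ]
small cap [0.4104 0.0093 0.115 ] [0.4075 0.0107 0.115 ]
pin [0.5279 0.2869 0.018 ] [0.5234 0.2912 0.015 ] (array([0.5288, 0.289 , 0.0089]), np.float64(0.0006))
disc [0.5219 0.2862 0.006 ]
0.1 [0.5703 0.2514 0.1   ] [232.  233.8] [0.2604 0.472  0.1   ] [224.9 401.2]
0.2 [0.5534 0.2273 0.2   ] [238.7 204.7] [0.2736 0.4265 0.2   ] [234.  356.3]
0.3 [0.5366 0.2032 0.3   ] [246.4 170.8] [0.2868 0.381  0.3   ] [244.5 304.8]
0.4 [0.5198 0.179  0.4   ] [255.6 130.5] [0.3    0.3355 0.4   ] [256.6 245.2]
0.5 [0.5029 0.1549 0.5   ] [266.7  82.1] [0.3131 0.29   0.5   ] [270.8 175.5]
0.6 [0.4861 0.1308 0.6   ] [280.2  22.6] [0.3263 0.2445 0.6   ] [287.7  92.7]
0.7 [0.4693 0.1066 0.7   ] [297.2 -52. ] [0.3395 0.199  0.7   ] [308.  -7.]
0.8 [0.4525 0.0825 0.8   ] [ 319.2 -148.4] [0.3527 0.1535 0.8   ] [ 333.  -129.7]
bear 0.5067489396658035 0.04185236861796375
A 0.44777366611015923 0.07251043621911772
B 0.4760908720646495 -0.01712290493768052
sm 0.41234786759640957 0.012028928304192058
```

```bash
cat >> h.py <<'E'
def go(*targets):
    "print tool-axis shift (units of full scale) and az for each target (x,y,z,yaw) in turn; shift first, in the current yaw, then the turn"
    s=sense();p=np.array(s["position"]);r=Ro.from_euler("xyz",s["tool_rot"]);print(s["time_s"],p.round(4),s["tool_rot"].round(4),s["grip_width"].round(4))
    for t in targets:
        d=(r.inv().apply(np.array(t[:3])-p)/.025).round(2);yaw=t[3];r2=Ro.from_euler("xyz",[np.pi,0,yaw])
        rv=np.degrees((r.inv()*r2).as_rotvec())/6
        print(t,"shift",d,"turn",rv.round(2));p=np.array(t[:3]);r=r2
E
```

jog_arm(
  series=[
    {"x": 0.5,"y": -0.5,"z": -0.5,"hand": 0},
    {"x": 0.95,"y": -1,"z": -0.5},
    {"x": 0.95,"y": -1,"z": -0.5},
    {"x": 0.95,"y": -1},
    {"x": 0.95,"y": -1},
    {"x": 0.95,"y": -1},
    {"x": 0.95,"y": -1},
    {"x": 0.95,"y": -1},
  ],
  grip_force=25,
)

```text
schema error: expected keys x, y, z, ax, ay, az, hand
```

jog_arm(
  series=[
    {"az": -1},
    {"az": -1},
    {"az": -1},
    {"az": -1},
    {"az": -1},
    {"az": -1},
    {"az": -1},
    {"az": -1},
  ],
)

```text
schema error: expected keys x, y, z, ax, ay, az, hand
```

jog_arm(
  series=[
    {"az": -1},
    {"az": -1},
    {"az": -1},
    {"az": -1},
    {"az": -1},
    {"az": -1},
    {"az": -0.36},
    {"az": 0},
  ],
)

```text
schema error: expected keys x, y, z, ax, ay, az, hand
```

```bash
python3 -c "
from h import *
go((.477,-.018,.24,1.877),(.477,-.018,.132,1.877))"
```

```text
Traceback (most recent call last):
  File "h.py", line 19, in go
    s=sense();p=np.array(s["position"]);r=Ro.from_euler("xyz",s["tool_rot"]);print(s["time_s"],p.round(4),s["tool_rot"].round(4),s["grip_width"].round(4))
                                                                                                                                 ^^^^^^^^^^^^^^^^^^^^^
AttributeError: 'float' object has no attribute 'round'
```

All keys are needed in each row.

jog_arm(
  series=[
    {"x": 0.5,"y": -0.5,"z": -0.5,"ax": 0,"ay": 0,"az": 0,"hand": 0},
    {"x": 0.95,"y": -1,"z": -0.5,"ax": 0,"ay": 0,"az": 0,"hand": 0},
    {"x": 0.95,"y": -1,"z": -0.5,"ax": 0,"ay": 0,"az": 0,"hand": 0},
    {"x": 0.95,"y": -1,"z": 0,"ax": 0,"ay": 0,"az": 0,"hand": 0},
    {"x": 0.95,"y": -1,"z": 0,"ax": 0,"ay": 0,"az": 0,"hand": 0},
    {"x": 0.95,"y": -1,"z": 0,"ax": 0,"ay": 0,"az": 0,"hand": 0},
    {"x": 0.95,"y": -1,"z": 0,"ax": 0,"ay": 0,"az": 0,"hand": 0},
    {"x": 0.95,"y": -1,"z": 0,"ax": 0,"ay": 0,"az": 0,"hand": 0},
  ],
  grip_force=25,
)

```text
time_s: 0.9
position: [0.3351, -0.364, 0.2425]
tool_rot: [-3.141, 0.0, 0.373]
ft_force: [-0.5, 0.9, 0.2]
grip_width: 0.0937
grasp_force: 0.0
```

jog_arm(
  series=[
    {"x": 0,"y": 0,"z": 0,"ax": 0,"ay": 0,"az": -1,"hand": 0},
    {"x": 0,"y": 0,"z": 0,"ax": 0,"ay": 0,"az": -1,"hand": 0},
    {"x": 0,"y": 0,"z": 0,"ax": 0,"ay": 0,"az": -1,"hand": 0},
    {"x": 0,"y": 0,"z": 0,"ax": 0,"ay": 0,"az": -1,"hand": 0},
    {"x": 0,"y": 0,"z": 0,"ax": 0,"ay": 0,"az": -1,"hand": 0},
    {"x": 0,"y": 0,"z": 0,"ax": 0,"ay": 0,"az": -1,"hand": 0},
    {"x": 0,"y": 0,"z": 0,"ax": 0,"ay": 0,"az": -1,"hand": 0},
    {"x": 0,"y": 0,"z": 0,"ax": 0,"ay": 0,"az": -1,"hand": 0},
  ],
)

```text
time_s: 1.7
position: [0.3348, -0.3653, 0.2425]
tool_rot: [-3.141, -0.001, 1.215]
ft_force: [0.6, 0.5, -0.2]
grip_width: 0.0942
grasp_force: 0.0
```

jog_arm(
  series=[
    {"x": 0,"y": 0,"z": 0,"ax": 0,"ay": 0,"az": -1,"hand": 0},
    {"x": 0,"y": 0,"z": 0,"ax": 0,"ay": 0,"az": -1,"hand": 0},
    {"x": 0,"y": 0,"z": 0,"ax": 0,"ay": 0,"az": -1,"hand": 0},
    {"x": 0,"y": 0,"z": 0,"ax": 0,"ay": 0,"az": -1,"hand": 0},
    {"x": 0,"y": 0,"z": 0,"ax": 0,"ay": 0,"az": -1,"hand": 0},
    {"x": 0,"y": 0,"z": 0,"ax": 0,"ay": 0,"az": -1,"hand": 0},
    {"x": 0,"y": 0,"z": 0,"ax": 0,"ay": 0,"az": -0.36,"hand": 0},
    {"x": 0,"y": 0,"z": 0,"ax": 0,"ay": 0,"az": 0,"hand": 0},
  ],
)

```text
time_s: 2.5
position: [0.3348, -0.3654, 0.2425]
tool_rot: [-3.141, -0.001, 1.876]
ft_force: [-0.8, 1.2, 0.1]
grip_width: 0.0937
grasp_force: 0.0
```

```bash
sed -i 's/s\["grip_width"\].round(4)/round(s["grip_width"],4)/' h.py; python3 -c "
from h import *
go((.477,-.018,.24,1.877),(.477,-.018,.132,1.877))"
```

```text
2.5 [ 0.3348 -0.3654  0.2425] [-3.1415e+00 -7.0000e-04  1.8764e+00] 0.0937
(0.477, -0.018, 0.24, 1.877) shift [11.54  9.61  0.11] turn [-0.   -0.01 -0.01]
(0.477, -0.018, 0.132, 1.877) shift [-0.   -0.    4.32] turn [0. 0. 0.]
```

jog_arm(
  series=[
    {"x": 0.5,"y": 0.4,"z": 0,"ax": 0,"ay": 0,"az": 0,"hand": 0},
    {"x": 1,"y": 0.8,"z": 0,"ax": 0,"ay": 0,"az": 0,"hand": 0},
    {"x": 1,"y": 0.8,"z": 0,"ax": 0,"ay": 0,"az": 0,"hand": 0},
    {"x": 1,"y": 0.8,"z": 0,"ax": 0,"ay": 0,"az": 0,"hand": 0},
    {"x": 1,"y": 0.8,"z": 0,"ax": 0,"ay": 0,"az": 0,"hand": 0},
    {"x": 1,"y": 0.8,"z": 0,"ax": 0,"ay": 0,"az": 0,"hand": 0},
    {"x": 1,"y": 0.8,"z": 0,"ax": 0,"ay": 0,"az": 0,"hand": 0},
    {"x": 1,"y": 0.8,"z": 0,"ax": 0,"ay": 0,"az": 0,"hand": 0},
  ],
)

```text
time_s: 3.3
position: [0.4216, -0.1394, 0.2429]
tool_rot: [3.141, -0.0, 1.876]
ft_force: [-0.0, 0.1, -0.5]
grip_width: 0.094
grasp_force: 0.0
```

jog_arm(
  series=[
    {"x": 1,"y": 0.9,"z": 0,"ax": 0,"ay": 0,"az": 0,"hand": 0},
    {"x": 1,"y": 0.9,"z": 0,"ax": 0,"ay": 0,"az": 0,"hand": 0},
    {"x": 1,"y": 0.9,"z": 0,"ax": 0,"ay": 0,"az": 0,"hand": 0},
    {"x": 1,"y": 0.9,"z": 0,"ax": 0,"ay": 0,"az": 0,"hand": 0},
    {"x": 0.04,"y": 0,"z": 0.1,"ax": 0,"ay": 0,"az": 0,"hand": 0},
    {"x": 0,"y": 0,"z": 0,"ax": 0,"ay": 0,"az": 0,"hand": 0},
  ],
)

```text
time_s: 3.9
position: [0.4763, -0.0171, 0.2399]
tool_rot: [-3.14, -0.001, 1.878]
ft_force: [0.1, -0.8, -0.9]
grip_width: 0.0941
grasp_force: 0.0
```

```bash
python3 -c "
from h import *
go((.477,-.018,.24,1.877),(.477,-.018,.132,1.877))
cv2.imwrite('pics/a.png',camera('scene')[80:330,200:500])"
```

```text
3.9 [ 0.4763 -0.0171  0.2399] [-3.1404e+00 -5.0000e-04  1.8784e+00] 0.0941
(0.477, -0.018, 0.24, 1.877) shift [-0.04  0.02 -0.  ] turn [-0.01 -0.01  0.01]
(0.477, -0.018, 0.132, 1.877) shift [-0.   -0.    4.32] turn [0. 0. 0.]
```

View pics/a.png

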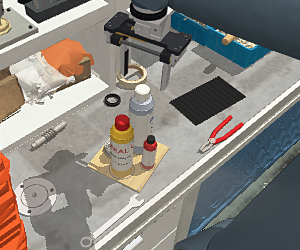

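The two fingertips, at about (123,85) and (165,95) in the crop, straddle the bottle's white cap at (142,90), so I go down.

jog_arm(
  series=[
    {"x": 0,"y": 0,"z": 0.5,"ax": 0,"ay": 0,"az": 0,"hand": 0},
    {"x": 0,"y": 0,"z": 0.8,"ax": 0,"ay": 0,"az": 0,"hand": 0},
    {"x": 0,"y": 0,"z": 0.8,"ax": 0,"ay": 0,"az": 0,"hand": 0},
    {"x": 0,"y": 0,"z": 0.8,"ax": 0,"ay": 0,"az": 0,"hand": 0},
    {"x": 0,"y": 0,"z": 0.8,"ax": 0,"ay": 0,"az": 0,"hand": 0},
    {"x": 0,"y": 0,"z": 0.6,"ax": 0,"ay": 0,"az": 0,"hand": 0},
    {"x": 0,"y": 0,"z": 0,"ax": 0,"ay": 0,"az": 0,"hand": 0},
  ],
)

```text
time_s: 4.65
position: [0.4745, -0.0186, 0.1299]
tool_rot: [-3.137, -0.003, 1.874]
ft_force: [0.4, -0.1, 0.1]
grip_width: 0.0944
grasp_force: 0.0
```

jog_arm(
  series=[
    {"x": 0,"y": 0,"z": 0,"ax": 0,"ay": 0,"az": 0,"hand": 90},
    {"x": 0,"y": 0,"z": 0,"ax": 0,"ay": 0,"az": 0,"hand": 110},
    {"x": 0,"y": 0,"z": 0,"ax": 0,"ay": 0,"az": 0,"hand": 255},
    {"x": 0,"y": 0,"z": 0,"ax": 0,"ay": 0,"az": 0,"hand": 255},
    {"x": 0,"y": 0,"z": 0,"ax": 0,"ay": 0,"az": 0,"hand": 255},
  ],
)

```text
time_s: 5.15
position: [0.4776, -0.0184, 0.1337]
tool_rot: [3.14, 0.001, 1.877]
ft_force: [1.0, -0.8, 1.1]
grip_width: 0.0611
grasp_force: 25.0
```

jog_arm(
  series=[
    {"x": 0,"y": 0,"z": -0.2,"ax": 0,"ay": 0,"az": 0,"hand": 255},
    {"x": 0,"y": 0,"z": -0.4,"ax": 0,"ay": 0,"az": 0,"hand": 255},
    {"x": 0,"y": 0,"z": -0.5,"ax": 0,"ay": 0,"az": 0,"hand": 255},
    {"x": -0.3,"y": -0.1,"z": -0.5,"ax": 0,"ay": 0,"az": 0,"hand": 255},
    {"x": -0.6,"y": -0.2,"z": 0,"ax": 0,"ay": 0,"az": 0,"hand": 255},
    {"x": -0.8,"y": -0.3,"z": 0,"ax": 0,"ay": 0,"az": 0,"hand": 255},
    {"x": -0.8,"y": -0.3,"z": 0,"ax": 0,"ay": 0,"az": 0,"hand": 255},
    {"x": -0.8,"y": -0.3,"z": 0,"ax": 0,"ay": 0,"az": 0,"hand": 255},
  ],
)

```text
time_s: 5.95
position: [0.4733, -0.1074, 0.1741]
tool_rot: [3.141, 0.001, 1.877]
ft_force: [1.0, -0.5, -5.2]
grip_width: 0.0612
grasp_force: 25.0
```

jog_arm(
  series=[
    {"x": -0.9,"y": -0.3,"z": 0,"ax": 0,"ay": 0,"az": 0,"hand": 255},
    {"x": -0.9,"y": -0.3,"z": 0,"ax": 0,"ay": 0,"az": 0,"hand": 255},
    {"x": -0.9,"y": -0.3,"z": 0,"ax": 0,"ay": 0,"az": 0,"hand": 255},
    {"x": -0.9,"y": -0.3,"z": 0,"ax": 0,"ay": 0,"az": 0,"hand": 255},
    {"x": -0.9,"y": -0.3,"z": 0,"ax": 0,"ay": 0,"az": 0,"hand": 255},
    {"x": -0.9,"y": -0.3,"z": 0,"ax": 0,"ay": 0,"az": 0,"hand": 255},
    {"x": -0.9,"y": -0.3,"z": 0,"ax": 0,"ay": 0,"az": 0,"hand": 255},
    {"x": -0.9,"y": -0.3,"z": 0,"ax": 0,"ay": 0,"az": 0,"hand": 255},
  ],
)

```text
time_s: 6.75
position: [0.4699, -0.2974, 0.174]
tool_rot: [3.141, 0.001, 1.876]
ft_force: [-0.6, 0.3, -5.0]
grip_width: 0.061
grasp_force: 25.0
```

jog_arm(
  series=[
    {"x": -0.9,"y": -0.4,"z": 0,"ax": 0,"ay": 0,"az": 0,"hand": 255},
    {"x": -0.7,"y": -0.4,"z": 0,"ax": 0,"ay": 0,"az": 0,"hand": 255},
    {"x": -0.4,"y": -0.2,"z": 0,"ax": 0,"ay": 0,"az": 0,"hand": 255},
    {"x": -0.2,"y": 0,"z": 0,"ax": 0,"ay": 0,"az": 0,"hand": 255},
    {"x": 0,"y": 0,"z": 0,"ax": 0,"ay": 0,"az": 0,"hand": 255},
    {"x": 0,"y": 0,"z": 0,"ax": 0,"ay": 0,"az": 0,"hand": 255},
  ],
)

```text
time_s: 7.35
position: [0.463, -0.3549, 0.1729]
tool_rot: [3.142, -0.001, 1.877]
ft_force: [0.0, -0.1, -3.6]
grip_width: 0.0609
grasp_force: 25.0
```

```bash
python3 -c "
from h import *
go((.465,-.356,.132,1.877))
cv2.imwrite('pics/b.png',camera('top')[150:300,190:510])"
```

```text
7.35 [ 0.463  -0.3549  0.1729] [ 3.1415e+00 -7.0000e-04  1.8773e+00] 0.0609
(0.465, -0.356, 0.132, 1.877) shift [-0.07  0.06  1.63] turn [ 0.   -0.01  0.  ]
```

View pics/b.png

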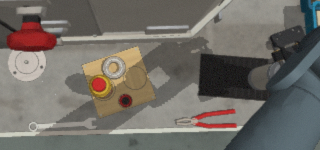

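The bottle has left the board; the can (100,87 in the crop), the bearing (114,68) and the little bottle (124,101) stand unmoved, and the hand is over the far end of the mat.

jog_arm(
  series=[
    {"x": 0,"y": 0,"z": 0.4,"ax": 0,"ay": 0,"az": 0,"hand": 255},
    {"x": 0,"y": 0,"z": 0.5,"ax": 0,"ay": 0,"az": 0,"hand": 255},
    {"x": 0,"y": 0,"z": 0.4,"ax": 0,"ay": 0,"az": 0,"hand": 255},
    {"x": 0,"y": 0,"z": 0.2,"ax": 0,"ay": 0,"az": 0,"hand": 255},
    {"x": 0,"y": 0,"z": 0.1,"ax": 0,"ay": 0,"az": 0,"hand": 255},
    {"x": 0,"y": 0,"z": 0.04,"ax": 0,"ay": 0,"az": 0,"hand": 255},
    {"x": 0,"y": 0,"z": 0,"ax": 0,"ay": 0,"az": 0,"hand": 255},
  ],
)

```text
time_s: 8.1
position: [0.463, -0.3559, 0.1322]
tool_rot: [3.141, 0.0, 1.877]
ft_force: [-0.6, -0.3, -4.1]
grip_width: 0.0605
grasp_force: 25.0
```

jog_arm(
  series=[
    {"x": 0,"y": 0,"z": 0.04,"ax": 0,"ay": 0,"az": 0,"hand": 255},
    {"x": 0,"y": 0,"z": 0.04,"ax": 0,"ay": 0,"az": 0,"hand": 255},
    {"x": 0,"y": 0,"z": 0,"ax": 0,"ay": 0,"az": 0,"hand": 255},
  ],
)

```text
time_s: 8.4
position: [0.4632, -0.356, 0.1307]
tool_rot: [3.141, 0.001, 1.877]
ft_force: [-0.3, 0.0, -1.5]
grip_width: 0.0605
grasp_force: 25.0
```

jog_arm(
  series=[
    {"x": 0,"y": 0,"z": 0,"ax": 0,"ay": 0,"az": 0,"hand": 70},
    {"x": 0,"y": 0,"z": 0,"ax": 0,"ay": 0,"az": 0,"hand": 40},
    {"x": 0,"y": 0,"z": 0,"ax": 0,"ay": 0,"az": 0,"hand": 0},
    {"x": 0,"y": 0,"z": 0,"ax": 0,"ay": 0,"az": 0,"hand": 0},
    {"x": 0,"y": 0,"z": 0,"ax": 0,"ay": 0,"az": 0,"hand": 0},
  ],
)

```text
time_s: 8.9
position: [0.463, -0.3558, 0.1301]
tool_rot: [3.141, 0.0, 1.877]
ft_force: [0.2, 0.3, -0.3]
grip_width: 0.0931
grasp_force: 0.0
```

jog_arm(
  series=[
    {"x": 0,"y": 0,"z": -0.4,"ax": 0,"ay": 0,"az": 0,"hand": 0},
    {"x": 0,"y": 0,"z": -1,"ax": 0,"ay": 0,"az": 0,"hand": 0},
    {"x": 0,"y": 0,"z": -1,"ax": 0,"ay": 0,"az": 0,"hand": 0},
    {"x": 0,"y": 0,"z": -1,"ax": 0,"ay": 0,"az": 0,"hand": 0},
    {"x": 0,"y": 0,"z": -1,"ax": 0,"ay": 0,"az": 0,"hand": 0},
    {"x": 0,"y": 0,"z": 0,"ax": 0,"ay": 0,"az": 0,"hand": 0},
  ],
)

```text
time_s: 9.5
position: [0.4645, -0.3574, 0.245]
tool_rot: [3.138, 0.008, 1.877]
ft_force: [-0.3, 0.1, 0.0]
grip_width: 0.0939
grasp_force: 0.0
```

```bash
python3 -c "
from h import *
go((.4475,.073,.24,1.877),(.4475,.073,.122,1.877))
"
```

```text
9.5 [ 0.4645 -0.3574  0.245 ] [3.1381 0.0078 1.8766] 0.0939
(0.4475, 0.073, 0.24, 1.877) shift [16.62  4.54  0.09] turn [ 0.03  0.07 -0.  ]
(0.4475, 0.073, 0.122, 1.877) shift [-0.   -0.    4.72] turn [0. 0. 0.]
```

jog_arm(
  series=[
    {"x": 0.6,"y": 0.2,"z": 0,"ax": 0,"ay": 0,"az": 0,"hand": 0},
    {"x": 1,"y": 0.3,"z": 0,"ax": 0,"ay": 0,"az": 0,"hand": 0},
    {"x": 1,"y": 0.3,"z": 0,"ax": 0,"ay": 0,"az": 0,"hand": 0},
    {"x": 1,"y": 0.3,"z": 0,"ax": 0,"ay": 0,"az": 0,"hand": 0},
    {"x": 1,"y": 0.3,"z": 0,"ax": 0,"ay": 0,"az": 0,"hand": 0},
    {"x": 1,"y": 0.3,"z": 0,"ax": 0,"ay": 0,"az": 0,"hand": 0},
    {"x": 1,"y": 0.3,"z": 0,"ax": 0,"ay": 0,"az": 0,"hand": 0},
    {"x": 1,"y": 0.3,"z": 0,"ax": 0,"ay": 0,"az": 0,"hand": 0},
  ],
)

```text
time_s: 10.3
position: [0.4591, -0.1546, 0.2376]
tool_rot: [-3.139, -0.003, 1.877]
ft_force: [-0.3, 0.3, -0.1]
grip_width: 0.0941
grasp_force: 0.0
```

jog_arm(
  series=[
    {"x": 1,"y": 0.3,"z": 0,"ax": 0,"ay": 0,"az": 0,"hand": 0},
    {"x": 1,"y": 0.3,"z": 0,"ax": 0,"ay": 0,"az": 0,"hand": 0},
    {"x": 1,"y": 0.3,"z": 0,"ax": 0,"ay": 0,"az": 0,"hand": 0},
    {"x": 1,"y": 0.3,"z": 0,"ax": 0,"ay": 0,"az": 0,"hand": 0},
    {"x": 1,"y": 0.3,"z": 0,"ax": 0,"ay": 0,"az": 0,"hand": 0},
    {"x": 1,"y": 0.2,"z": 0,"ax": 0,"ay": 0,"az": 0,"hand": 0},
    {"x": 1,"y": 0.2,"z": 0,"ax": 0,"ay": 0,"az": 0,"hand": 0},
    {"x": 1,"y": 0.2,"z": 0,"ax": 0,"ay": 0,"az": 0,"hand": 0},
  ],
)

```text
time_s: 11.1
position: [0.4484, 0.0512, 0.2377]
tool_rot: [-3.138, -0.002, 1.877]
ft_force: [0.7, -0.1, 0.1]
grip_width: 0.0936
grasp_force: 0.0
```

jog_arm(
  series=[
    {"x": 0.9,"y": 0.1,"z": 0,"ax": 0,"ay": 0,"az": 0,"hand": 0},
    {"x": 0,"y": 0,"z": 0,"ax": 0,"ay": 0,"az": 0,"hand": 0},
    {"x": 0,"y": 0,"z": 0,"ax": 0,"ay": 0,"az": 0,"hand": 0},
    {"x": 0,"y": 0,"z": 0,"ax": 0,"ay": 0,"az": 0,"hand": 0},
  ],
)

```text
time_s: 11.5
position: [0.4455, 0.0712, 0.2391]
tool_rot: [-3.14, -0.0, 1.876]
ft_force: [-0.0, -0.4, -0.2]
grip_width: 0.0941
grasp_force: 0.0
```

```bash
python3 -c "
from h import *
go((.4475,.073,.24,1.877),(.4475,.073,.122,1.877))
s=camera('scene')
print('red',blobs(s,(0,150,100),(8,255,255),(290,160,370,270))[0])
cv2.imwrite('pics/c.png',s[80:330,200:500])
"
```

```text
11.5 [0.4455 0.0712 0.2391] [-3.1401e+00 -4.0000e-04  1.8761e+00] 0.0941
(0.4475, 0.073, 0.24, 1.877) shift [ 0.04  0.1  -0.04] turn [-0.01 -0.   -0.01]
(0.4475, 0.073, 0.122, 1.877) shift [-0.   -0.    4.72] turn [0. 0. 0.]
red [(133, [321.7, 200.5], [315, 195, 14, 14]), (78, [350.0, 226.2], [344, 221, 13, 10])]
```

View pics/c.png

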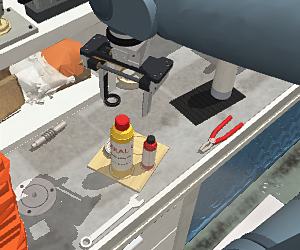

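The fingers at about (108,100) and (148,115) are over the can's red cap (121,120), and the bottle stands upright on the mat at (220,85).

jog_arm(
  series=[
    {"x": 0.04,"y": 0.1,"z": 0.5,"ax": 0,"ay": 0,"az": 0,"hand": 0},
    {"x": 0,"y": 0,"z": 0.9,"ax": 0,"ay": 0,"az": 0,"hand": 0},
    {"x": 0,"y": 0,"z": 0.9,"ax": 0,"ay": 0,"az": 0,"hand": 0},
    {"x": 0,"y": 0,"z": 0.9,"ax": 0,"ay": 0,"az": 0,"hand": 0},
    {"x": 0,"y": 0,"z": 0.9,"ax": 0,"ay": 0,"az": 0,"hand": 0},
    {"x": 0,"y": 0,"z": 0.6,"ax": 0,"ay": 0,"az": 0,"hand": 0},
    {"x": 0,"y": 0,"z": 0,"ax": 0,"ay": 0,"az": 0,"hand": 0},
    {"x": 0,"y": 0,"z": 0,"ax": 0,"ay": 0,"az": 0,"hand": 0},
  ],
)

```text
time_s: 12.35
position: [0.448, 0.073, 0.1221]
tool_rot: [-3.141, -0.0, 1.876]
ft_force: [0.2, -0.9, 0.7]
grip_width: 0.0942
grasp_force: 0.0
```

jog_arm(
  series=[
    {"x": 0,"y": 0,"z": 0,"ax": 0,"ay": 0,"az": 0,"hand": 90},
    {"x": 0,"y": 0,"z": 0,"ax": 0,"ay": 0,"az": 0,"hand": 110},
    {"x": 0,"y": 0,"z": 0,"ax": 0,"ay": 0,"az": 0,"hand": 255},
    {"x": 0,"y": 0,"z": 0,"ax": 0,"ay": 0,"az": 0,"hand": 255},
    {"x": 0,"y": 0,"z": 0,"ax": 0,"ay": 0,"az": 0,"hand": 255},
  ],
)

```text
time_s: 12.85
position: [0.4483, 0.0733, 0.1227]
tool_rot: [3.141, 0.0, 1.877]
ft_force: [1.4, -0.4, 0.2]
grip_width: 0.0572
grasp_force: 0.2
```

```bash
python3 -c "
from h import *
go((.476,-.252,.16,1.877))
"
```

```text
12.85 [0.4483 0.0733 0.1227] [3.1408e+00 2.0000e-04 1.8767e+00] 0.0572
(0.476, -0.252, 0.16, 1.877) shift [-12.74  -2.86  -1.49] turn [ 0.01  0.   -0.  ]
```

jog_arm(
  series=[
    {"x": 0,"y": 0,"z": 0,"ax": 0,"ay": 0,"az": 0,"hand": 255},
    {"x": 0,"y": 0,"z": 0,"ax": 0,"ay": 0,"az": 0,"hand": 255},
    {"x": 0,"y": 0,"z": -0.3,"ax": 0,"ay": 0,"az": 0,"hand": 255},
    {"x": 0,"y": 0,"z": -0.5,"ax": 0,"ay": 0,"az": 0,"hand": 255},
    {"x": 0,"y": 0.3,"z": -0.5,"ax": 0,"ay": 0,"az": 0,"hand": 255},
    {"x": 0,"y": 0.5,"z": -0.3,"ax": 0,"ay": 0,"az": 0,"hand": 255},
    {"x": 0,"y": 0.5,"z": 0,"ax": 0,"ay": 0,"az": 0,"hand": 255},
    {"x": -0.4,"y": 0.3,"z": 0,"ax": 0,"ay": 0,"az": 0,"hand": 255},
  ],
)

```text
time_s: 13.65
position: [0.4906, 0.0763, 0.1638]
tool_rot: [3.14, 0.0, 1.878]
ft_force: [-0.6, 0.1, -2.4]
grip_width: 0.0552
grasp_force: 25.0
```

jog_arm(
  series=[
    {"x": -0.7,"y": 0,"z": 0,"ax": 0,"ay": 0,"az": 0,"hand": 255},
    {"x": -0.9,"y": 0,"z": 0,"ax": 0,"ay": 0,"az": 0,"hand": 255},
    {"x": -0.9,"y": 0,"z": 0,"ax": 0,"ay": 0,"az": 0,"hand": 255},
    {"x": -0.9,"y": -0.2,"z": 0,"ax": 0,"ay": 0,"az": 0,"hand": 255},
    {"x": -0.9,"y": -0.4,"z": 0,"ax": 0,"ay": 0,"az": 0,"hand": 255},
    {"x": -0.9,"y": -0.5,"z": 0,"ax": 0,"ay": 0,"az": 0,"hand": 255},
    {"x": -0.9,"y": -0.5,"z": 0,"ax": 0,"ay": 0,"az": 0,"hand": 255},
    {"x": -0.9,"y": -0.5,"z": 0,"ax": 0,"ay": 0,"az": 0,"hand": 255},
  ],
)

```text
time_s: 14.45
position: [0.4917, -0.1086, 0.1628]
tool_rot: [-3.141, 0.0, 1.876]
ft_force: [0.3, 0.4, -2.5]
grip_width: 0.055
grasp_force: 25.0
```

jog_arm(
  series=[
    {"x": -0.9,"y": -0.5,"z": 0,"ax": 0,"ay": 0,"az": 0,"hand": 255},
    {"x": -0.9,"y": -0.5,"z": 0,"ax": 0,"ay": 0,"az": 0,"hand": 255},
    {"x": -0.9,"y": -0.5,"z": 0,"ax": 0,"ay": 0,"az": 0,"hand": 255},
    {"x": -0.9,"y": -0.5,"z": 0,"ax": 0,"ay": 0,"az": 0,"hand": 255},
    {"x": -0.8,"y": -0.3,"z": 0,"ax": 0,"ay": 0,"az": 0,"hand": 255},
    {"x": -0.5,"y": 0,"z": 0,"ax": 0,"ay": 0,"az": 0,"hand": 255},
    {"x": 0,"y": 0,"z": 0,"ax": 0,"ay": 0,"az": 0,"hand": 255},
    {"x": 0,"y": 0,"z": 0,"ax": 0,"ay": 0,"az": 0,"hand": 255},
  ],
)

```text
time_s: 15.25
position: [0.474, -0.2407, 0.1623]
tool_rot: [-3.141, -0.001, 1.877]
ft_force: [0.8, 0.2, -2.5]
grip_width: 0.0549
grasp_force: 25.0
```

```bash
python3 -c "
from h import *
go((.476,-.252,.1205,1.877))
t=camera('top');cv2.imwrite('pics/d.png',t[150:300,190:510])
"
```

```text
15.25 [ 0.474  -0.2407  0.1623] [-3.1414e+00 -9.0000e-04  1.8766e+00] 0.0549
(0.476, -0.252, 0.1205, 1.877) shift [-0.46 -0.06  1.67] turn [-0.   -0.01 -0.  ]
```

View pics/d.png

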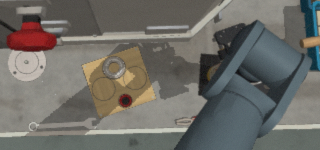

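The board now holds only the bearing (115,68) and the little bottle (124,101), both unmoved; the arm is over the mat.

jog_arm(
  series=[
    {"x": -0.3,"y": 0,"z": 0.2,"ax": 0,"ay": 0,"az": 0,"hand": 255},
    {"x": -0.1,"y": 0,"z": 0.5,"ax": 0,"ay": 0,"az": 0,"hand": 255},
    {"x": 0,"y": 0,"z": 0.5,"ax": 0,"ay": 0,"az": 0,"hand": 255},
    {"x": 0,"y": 0,"z": 0.3,"ax": 0,"ay": 0,"az": 0,"hand": 255},
    {"x": 0,"y": 0,"z": 0.1,"ax": 0,"ay": 0,"az": 0,"hand": 255},
    {"x": 0,"y": 0,"z": 0.04,"ax": 0,"ay": 0,"az": 0,"hand": 255},
    {"x": 0,"y": 0,"z": 0.02,"ax": 0,"ay": 0,"az": 0,"hand": 255},
    {"x": 0,"y": 0,"z": 0,"ax": 0,"ay": 0,"az": 0,"hand": 255},
  ],
)

```text
time_s: 16.1
position: [0.4771, -0.2508, 0.1214]
tool_rot: [3.141, 0.001, 1.877]
ft_force: [0.8, 0.5, -2.3]
grip_width: 0.0551
grasp_force: 25.0
```

jog_arm(
  series=[
    {"x": 0,"y": 0,"z": 0.04,"ax": 0,"ay": 0,"az": 0,"hand": 255},
    {"x": 0,"y": 0,"z": 0,"ax": 0,"ay": 0,"az": 0,"hand": 255},
    {"x": 0,"y": 0,"z": 0,"ax": 0,"ay": 0,"az": 0,"hand": 255},
  ],
)

```text
time_s: 16.4
position: [0.4769, -0.2506, 0.1201]
tool_rot: [3.141, 0.0, 1.877]
ft_force: [0.1, -0.4, -3.2]
grip_width: 0.0551
grasp_force: 25.0
```

jog_arm(
  series=[
    {"x": 0,"y": 0,"z": 0.03,"ax": 0,"ay": 0,"az": 0,"hand": 255},
    {"x": 0,"y": 0,"z": 0.03,"ax": 0,"ay": 0,"az": 0,"hand": 255},
    {"x": 0,"y": 0,"z": 0,"ax": 0,"ay": 0,"az": 0,"hand": 255},
  ],
)

```text
time_s: 16.7
position: [0.4773, -0.2511, 0.1196]
tool_rot: [3.141, 0.001, 1.877]
ft_force: [-0.9, 1.0, 5.5]
grip_width: 0.0552
grasp_force: 25.0
```

jog_arm(
  series=[
    {"x": 0,"y": 0,"z": 0,"ax": 0,"ay": 0,"az": 0,"hand": 85},
    {"x": 0,"y": 0,"z": 0,"ax": 0,"ay": 0,"az": 0,"hand": 50},
    {"x": 0,"y": 0,"z": 0,"ax": 0,"ay": 0,"az": 0,"hand": 0},
    {"x": 0,"y": 0,"z": 0,"ax": 0,"ay": 0,"az": 0,"hand": 0},
    {"x": 0,"y": 0,"z": 0,"ax": 0,"ay": 0,"az": 0,"hand": 0},
  ],
)

```text
time_s: 17.2
position: [0.4768, -0.2505, 0.1183]
tool_rot: [-3.141, -0.0, 1.877]
ft_force: [0.7, 0.3, -0.3]
grip_width: 0.0914
grasp_force: 0.0
```

jog_arm(
  series=[
    {"x": 0,"y": 0,"z": -0.4,"ax": 0,"ay": 0,"az": 0,"hand": 0},
    {"x": 0,"y": 0,"z": -1,"ax": 0,"ay": 0,"az": 0,"hand": 0},
    {"x": 0,"y": 0,"z": -1,"ax": 0,"ay": 0,"az": 0,"hand": 0},
    {"x": 0,"y": 0,"z": -1,"ax": 0,"ay": 0,"az": 0,"hand": 0},
    {"x": 0,"y": 0,"z": -1,"ax": 0,"ay": 0,"az": 0,"hand": 0},
    {"x": 0,"y": 0,"z": -0.4,"ax": 0,"ay": 0,"az": 0,"hand": 0},
    {"x": 0,"y": 0,"z": 0,"ax": 0,"ay": 0,"az": 0,"hand": 0},
  ],
)

```text
time_s: 17.9
position: [0.4776, -0.2512, 0.2405]
tool_rot: [3.14, 0.003, 1.877]
ft_force: [1.0, -0.6, -0.1]
grip_width: 0.094
grasp_force: 0.0
```

```bash
python3 -c "
from h import *
go((.5055,.041,.24,.306),(.5055,.041,.009,.306))
"
```

```text
17.9 [ 0.4776 -0.2512  0.2405] [3.1395 0.0032 1.8766] 0.094
(0.5055, 0.041, 0.24, 0.306) shift [ 1.081e+01  4.580e+00 -1.000e-02] turn [4.0e-02 1.0e-02 1.5e+01]
(0.5055, 0.041, 0.009, 0.306) shift [ 0.   -0.    9.24] turn [0. 0. 0.]
```

jog_arm(
  series=[
    {"x": 0.5,"y": 0.2,"z": 0,"ax": 0,"ay": 0,"az": 0,"hand": 0},
    {"x": 1,"y": 0.4,"z": 0,"ax": 0,"ay": 0,"az": 0,"hand": 0},
    {"x": 1,"y": 0.4,"z": 0,"ax": 0,"ay": 0,"az": 0,"hand": 0},
    {"x": 1,"y": 0.4,"z": 0,"ax": 0,"ay": 0,"az": 0,"hand": 0},
    {"x": 1,"y": 0.4,"z": 0,"ax": 0,"ay": 0,"az": 0,"hand": 0},
    {"x": 1,"y": 0.4,"z": 0,"ax": 0,"ay": 0,"az": 0,"hand": 0},
    {"x": 1,"y": 0.4,"z": 0,"ax": 0,"ay": 0,"az": 0,"hand": 0},
    {"x": 1,"y": 0.4,"z": 0,"ax": 0,"ay": 0,"az": 0,"hand": 0},
  ],
)

```text
time_s: 18.7
position: [0.4907, -0.047, 0.2364]
tool_rot: [-3.139, -0.002, 1.877]
ft_force: [-0.8, 0.5, 0.3]
grip_width: 0.0937
grasp_force: 0.0
```

jog_arm(
  series=[
    {"x": 1,"y": 0.4,"z": 0,"ax": 0,"ay": 0,"az": 0,"hand": 0},
    {"x": 1,"y": 0.4,"z": 0,"ax": 0,"ay": 0,"az": 0,"hand": 0},
    {"x": 1,"y": 0.4,"z": 0,"ax": 0,"ay": 0,"az": 0,"hand": 0},
    {"x": 0.3,"y": 0.4,"z": 0,"ax": 0,"ay": 0,"az": 0,"hand": 0},
    {"x": 0,"y": 0,"z": 0,"ax": 0,"ay": 0,"az": 1,"hand": 0},
    {"x": 0,"y": 0,"z": 0,"ax": 0,"ay": 0,"az": 1,"hand": 0},
    {"x": 0,"y": 0,"z": 0,"ax": 0,"ay": 0,"az": 1,"hand": 0},
    {"x": 0,"y": 0,"z": 0,"ax": 0,"ay": 0,"az": 1,"hand": 0},
  ],
)

```text
time_s: 19.5
position: [0.5049, 0.0415, 0.2371]
tool_rot: [-3.139, 0.0, 1.453]
ft_force: [-0.8, -0.1, 0.3]
grip_width: 0.0941
grasp_force: 0.0
```

jog_arm(
  series=[
    {"x": 0,"y": 0,"z": 0,"ax": 0,"ay": 0,"az": 1,"hand": 0},
    {"x": 0,"y": 0,"z": 0,"ax": 0,"ay": 0,"az": 1,"hand": 0},
    {"x": 0,"y": 0,"z": 0,"ax": 0,"ay": 0,"az": 1,"hand": 0},
    {"x": 0,"y": 0,"z": 0,"ax": 0,"ay": 0,"az": 1,"hand": 0},
    {"x": 0,"y": 0,"z": 0,"ax": 0,"ay": 0,"az": 1,"hand": 0},
    {"x": 0,"y": 0,"z": 0,"ax": 0,"ay": 0,"az": 1,"hand": 0},
    {"x": 0,"y": 0,"z": 0,"ax": 0,"ay": 0,"az": 1,"hand": 0},
    {"x": 0,"y": 0,"z": 0,"ax": 0,"ay": 0,"az": 1,"hand": 0},
  ],
)

```text
time_s: 20.3
position: [0.5049, 0.0414, 0.2372]
tool_rot: [-3.14, 0.002, 0.615]
ft_force: [-0.1, 0.6, 0.0]
grip_width: 0.0938
grasp_force: 0.0
```

jog_arm(
  series=[
    {"x": 0,"y": 0,"z": 0,"ax": 0,"ay": 0,"az": 1,"hand": 0},
    {"x": 0,"y": 0,"z": 0,"ax": 0,"ay": 0,"az": 1,"hand": 0},
    {"x": 0,"y": 0,"z": 0,"ax": 0,"ay": 0,"az": 1,"hand": 0},
    {"x": 0,"y": 0,"z": 0,"ax": 0,"ay": 0,"az": 0,"hand": 0},
    {"x": 0,"y": 0,"z": 0,"ax": 0,"ay": 0,"az": 0,"hand": 0},
  ],
)

```text
time_s: 20.8
position: [0.505, 0.0414, 0.2377]
tool_rot: [-3.141, 0.001, 0.308]
ft_force: [-0.7, 0.9, -0.2]
grip_width: 0.094
grasp_force: 0.0
```

```bash
python3 -c "
from h import *
go((.5055,.041,.24,.306),(.5055,.041,.009,.306))
s=camera('scene');cv2.imwrite('pics/e0.png',s)
cv2.imwrite('pics/e.png',cv2.resize(s[130:300,210:410],None,fx=4,fy=3.5,interpolation=cv2.INTER_CUBIC))
"
```

```text
20.8 [0.505  0.0414 0.2377] [-3.141e+00  1.300e-03  3.077e-01] 0.094
(0.5055, 0.041, 0.24, 0.306) shift [ 0.01  0.02 -0.09] turn [-0.01  0.01  0.02]
(0.5055, 0.041, 0.009, 0.306) shift [ 0.   -0.    9.24] turn [0. 0. 0.]
```

View pics/e.png

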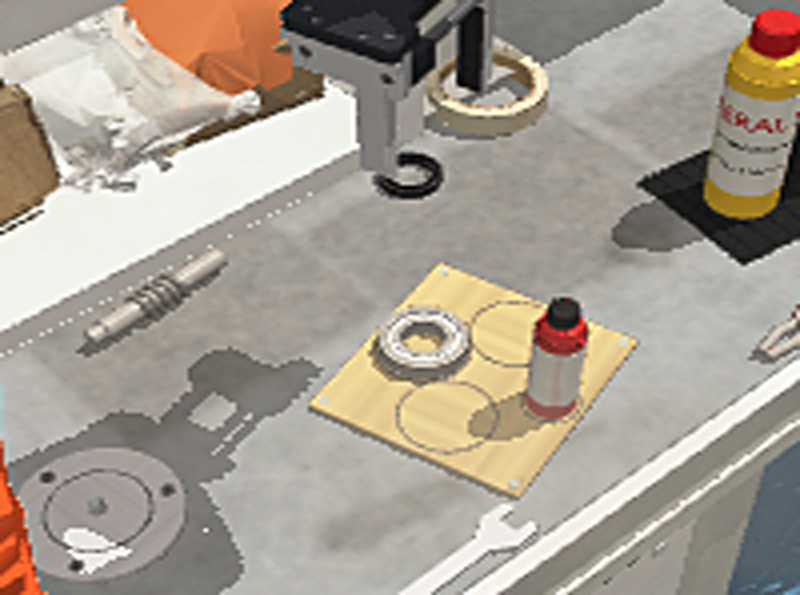

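The can stands upright on the mat at (750,120 in the crop). The bearing's centre is at about (425,340), the empty spots are at (447,417) and (515,334), the nest centre is at (100,510), and the shelf foot runs through (310,195).

```bash
python3 -c "
from h import *
q=lambda u,v:(210+u/4,130+v/3.5)
print('bearing',onz('scene',*q(425,336),.022),'spotA',onz('scene',*q(447,417),.006),'spotB',onz('scene',*q(515,334),.006))
print('nest ring',onz('scene',*q(98.5,511),.006),'disc',onz('scene',*q(103,513),.006),'pin',onz('scene',*q(97,500),.018))
print('shelf',onz('scene',*q(310,195),0),onz('scene',*q(5,352),0),onz('scene',*q(350,120),.05))
print('nest top: ring', onz('top',190+134/5,180+162/5,.006),'disc',onz('top',190+136/5,180+162/5,.006))
print('spots proj top', proj('top',(.4475,.0733,.006)),proj('scene',(.4475,.0733,.006)))
"
```

```text
bearing [0.5023 0.0407 0.022 ] spotA [0.444  0.0731 0.006 ] spotB [ 0.4727 -0.0158  0.006 ]
nest ring [0.526  0.2898 0.006 ] disc [0.5228 0.2886 0.006 ] pin [0.5266 0.2884 0.018 ]
shelf [ 0.6914 -0.0105  0.    ] [0.6937 0.2547 0.    ] [ 0.7019 -0.0606  0.05  ]
nest top: ring [0.5276 0.2888 0.006 ] disc [0.5275 0.2877 0.006 ]
spots proj top [292.9 238.5] [320.8 248.4]
```

jog_arm(
  series=[
    {"x": 0,"y": 0,"z": 0.6,"ax": 0,"ay": 0,"az": 0,"hand": 0},
    {"x": 0,"y": 0,"z": 1,"ax": 0,"ay": 0,"az": 0,"hand": 0},
    {"x": 0,"y": 0,"z": 1,"ax": 0,"ay": 0,"az": 0,"hand": 0},
    {"x": 0,"y": 0,"z": 1,"ax": 0,"ay": 0,"az": 0,"hand": 0},
    {"x": 0,"y": 0,"z": 1,"ax": 0,"ay": 0,"az": 0,"hand": 0},
    {"x": 0,"y": 0,"z": 1,"ax": 0,"ay": 0,"az": 0,"hand": 0},
    {"x": 0,"y": 0,"z": 1,"ax": 0,"ay": 0,"az": 0,"hand": 0},
    {"x": 0,"y": 0,"z": 0.6,"ax": 0,"ay": 0,"az": 0,"hand": 0},
  ],
)

```text
time_s: 21.65
position: [0.5031, 0.0418, 0.0552]
tool_rot: [-3.14, 0.004, 0.307]
ft_force: [0.5, 0.5, -0.8]
grip_width: 0.0937
grasp_force: 0.0
```

jog_arm(
  series=[
    {"x": 0,"y": 0,"z": 0.6,"ax": 0,"ay": 0,"az": 0,"hand": 0},
    {"x": 0,"y": 0,"z": 0.5,"ax": 0,"ay": 0,"az": 0,"hand": 0},
    {"x": 0,"y": 0,"z": 0.4,"ax": 0,"ay": 0,"az": 0,"hand": 0},
    {"x": 0,"y": 0,"z": 0.3,"ax": 0,"ay": 0,"az": 0,"hand": 0},
    {"x": 0,"y": 0,"z": 0,"ax": 0,"ay": 0,"az": 0,"hand": 0},
    {"x": 0,"y": 0,"z": 0,"ax": 0,"ay": 0,"az": 0,"hand": 0},
  ],
)

```text
time_s: 22.25
position: [0.5056, 0.0415, 0.0137]
tool_rot: [3.141, -0.001, 0.306]
ft_force: [0.4, 1.0, -0.5]
grip_width: 0.0938
grasp_force: 0.0
```

jog_arm(
  series=[
    {"x": 0,"y": 0,"z": 0.14,"ax": 0,"ay": 0,"az": 0,"hand": 0},
    {"x": 0,"y": 0,"z": 0,"ax": 0,"ay": 0,"az": 0,"hand": 90},
    {"x": 0,"y": 0,"z": 0,"ax": 0,"ay": 0,"az": 0,"hand": 110},
    {"x": 0,"y": 0,"z": 0,"ax": 0,"ay": 0,"az": 0,"hand": 255},
    {"x": 0,"y": 0,"z": 0,"ax": 0,"ay": 0,"az": 0,"hand": 255},
    {"x": 0,"y": 0,"z": 0,"ax": 0,"ay": 0,"az": 0,"hand": 255},
    {"x": 0,"y": 0,"z": 0,"ax": 0,"ay": 0,"az": 0,"hand": 255},
  ],
  grip_force=40,
)

```text
time_s: 22.95
position: [0.5054, 0.0415, 0.0101]
tool_rot: [3.142, -0.0, 0.306]
ft_force: [-0.3, 0.3, 0.1]
grip_width: 0.0603
grasp_force: 40.0
```

jog_arm(
  series=[
    {"x": 0,"y": 0,"z": -0.3,"ax": 0,"ay": 0,"az": 0,"hand": 255},
    {"x": 0,"y": 0,"z": -0.6,"ax": 0,"ay": 0,"az": 0,"hand": 255},
    {"x": 0,"y": 0,"z": -0.8,"ax": 0,"ay": 0,"az": 0,"hand": 255},
    {"x": 0,"y": 0,"z": -0.3,"ax": 0,"ay": 0,"az": 0,"hand": 255},
    {"x": 0,"y": 0,"z": 0,"ax": 0,"ay": 0,"az": 0,"hand": 255},
    {"x": 0,"y": 0,"z": 0,"ax": 0,"ay": 0,"az": 0,"hand": 255},
  ],
)

```text
time_s: 23.55
position: [0.5047, 0.0416, 0.0594]
tool_rot: [-3.141, 0.001, 0.306]
ft_force: [-0.4, -0.4, -3.5]
grip_width: 0.0602
grasp_force: 40.0
```

```bash
python3 -c "
from h import *
go((.526,.289,.06,.306))
s=camera('scene')
cv2.imwrite('pics/f.png',cv2.resize(s[130:300,210:410],None,fx=4,fy=3.5,interpolation=cv2.INTER_CUBIC))
"
```

```text
23.55 [0.5047 0.0416 0.0594] [-3.1412e+00  9.0000e-04  3.0570e-01] 0.0602
(0.526, 0.289, 0.06, 0.306) shift [ 3.79 -9.18 -0.02] turn [-0.    0.01 -0.  ]
```

View pics/f.png

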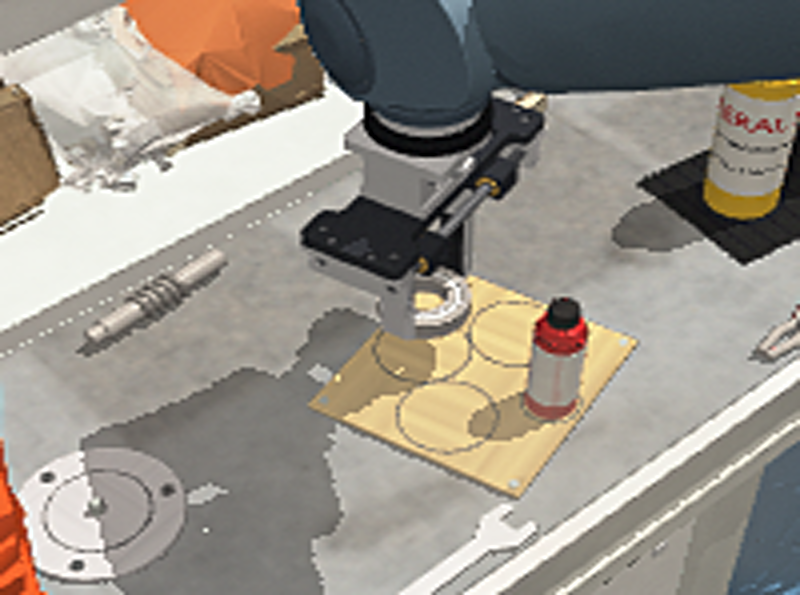

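The bearing hangs level in the fingers at about (430,305), clear of the board, so I take it to the nest.

jog_arm(
  series=[
    {"x": 0.2,"y": -0.5,"z": 0,"ax": 0,"ay": 0,"az": 0,"hand": 255},
    {"x": 0.4,"y": -0.9,"z": 0,"ax": 0,"ay": 0,"az": 0,"hand": 255},
    {"x": 0.4,"y": -0.9,"z": 0,"ax": 0,"ay": 0,"az": 0,"hand": 255},
    {"x": 0.4,"y": -0.9,"z": 0,"ax": 0,"ay": 0,"az": 0,"hand": 255},
    {"x": 0.4,"y": -0.9,"z": 0,"ax": 0,"ay": 0,"az": 0,"hand": 255},
    {"x": 0.4,"y": -0.9,"z": 0,"ax": 0,"ay": 0,"az": 0,"hand": 255},
    {"x": 0.4,"y": -0.9,"z": 0,"ax": 0,"ay": 0,"az": 0,"hand": 255},
    {"x": 0.4,"y": -0.9,"z": 0,"ax": 0,"ay": 0,"az": 0,"hand": 255},
  ],
)

```text
time_s: 24.4
position: [0.5248, 0.2281, 0.059]
tool_rot: [-3.141, 0.002, 0.306]
ft_force: [-0.3, -0.2, -2.4]
grip_width: 0.06
grasp_force: 40.0
```

jog_arm(
  series=[
    {"x": 0.4,"y": -0.9,"z": 0,"ax": 0,"ay": 0,"az": 0,"hand": 255},
    {"x": 0.3,"y": -0.9,"z": 0,"ax": 0,"ay": 0,"az": 0,"hand": 255},
    {"x": 0.1,"y": -0.5,"z": 0,"ax": 0,"ay": 0,"az": 0,"hand": 255},
    {"x": 0,"y": 0,"z": 0,"ax": 0,"ay": 0,"az": 0,"hand": 255},
    {"x": 0,"y": 0,"z": 0,"ax": 0,"ay": 0,"az": 0,"hand": 255},
  ],
)

```text
time_s: 24.9
position: [0.5268, 0.2869, 0.0594]
tool_rot: [3.141, 0.001, 0.306]
ft_force: [-0.3, -0.2, -2.4]
grip_width: 0.0605
grasp_force: 40.0
```

```bash
python3 -c "
from h import *
go((.526,.289,.06,.306),(.526,.289,.0105,.306))
s=camera('scene')
cv2.imwrite('pics/g.png',cv2.resize(s[180:330,190:330],None,fx=4,fy=4,interpolation=cv2.INTER_CUBIC))
"
```

```text
24.9 [0.5268 0.2869 0.0594] [3.1413e+00 1.2000e-03 3.0620e-01] 0.0605
(0.526, 0.289, 0.06, 0.306) shift [-0.   -0.09 -0.02] turn [0.   0.01 0.  ]
(0.526, 0.289, 0.0105, 0.306) shift [ 0.   -0.    1.98] turn [0. 0. 0.]
```

View pics/g.png

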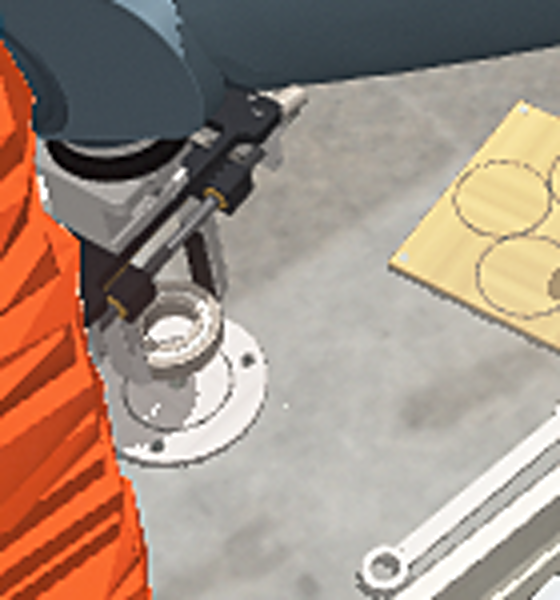

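The bearing is at (175,325) in the crop, above the nest; the hose only hides the left of the view.

jog_arm(
  series=[
    {"x": 0,"y": -0.06,"z": 0.3,"ax": 0,"ay": 0,"az": 0,"hand": 255},
    {"x": 0,"y": 0,"z": 0.5,"ax": 0,"ay": 0,"az": 0,"hand": 255},
    {"x": 0,"y": 0,"z": 0.5,"ax": 0,"ay": 0,"az": 0,"hand": 255},
    {"x": 0,"y": 0,"z": 0.2,"ax": 0,"ay": 0,"az": 0,"hand": 255},
    {"x": 0,"y": 0,"z": 0,"ax": 0,"ay": 0,"az": 0,"hand": 255},
  ],
)

```text
time_s: 25.45
position: [0.5258, 0.2879, 0.0206]
tool_rot: [3.142, 0.003, 0.305]
ft_force: [-0.3, 0.0, -1.9]
grip_width: 0.0606
grasp_force: 40.0
```

jog_arm(
  series=[
    {"x": 0,"y": 0,"z": 0.2,"ax": 0,"ay": 0,"az": 0,"hand": 255},
    {"x": 0,"y": 0,"z": 0.1,"ax": 0,"ay": 0,"az": 0,"hand": 255},
    {"x": 0,"y": 0,"z": 0.1,"ax": 0,"ay": 0,"az": 0,"hand": 255},
    {"x": 0,"y": 0,"z": 0,"ax": 0,"ay": 0,"az": 0,"hand": 255},
    {"x": 0,"y": 0,"z": 0,"ax": 0,"ay": 0,"az": 0,"hand": 255},
  ],
)

```text
time_s: 25.95
position: [0.527, 0.2886, 0.0126]
tool_rot: [3.142, -0.0, 0.306]
ft_force: [-1.0, -0.6, -2.5]
grip_width: 0.0602
grasp_force: 40.0
```

Below the pin's top with no contact force, so the pin is in the bore; down the last 2 mm.

jog_arm(
  series=[
    {"x": 0,"y": 0,"z": 0.05,"ax": 0,"ay": 0,"az": 0,"hand": 255},
    {"x": 0,"y": 0,"z": 0.04,"ax": 0,"ay": 0,"az": 0,"hand": 255},
    {"x": 0,"y": 0,"z": 0,"ax": 0,"ay": 0,"az": 0,"hand": 255},
  ],
)

```text
time_s: 26.25
position: [0.5269, 0.2885, 0.0102]
tool_rot: [-3.142, -0.0, 0.306]
ft_force: [-0.2, 0.2, -2.0]
grip_width: 0.0607
grasp_force: 40.0
```

jog_arm(
  series=[
    {"x": 0,"y": 0,"z": 0,"ax": 0,"ay": 0,"az": 0,"hand": 75},
    {"x": 0,"y": 0,"z": 0,"ax": 0,"ay": 0,"az": 0,"hand": 40},
    {"x": 0,"y": 0,"z": 0,"ax": 0,"ay": 0,"az": 0,"hand": 0},
    {"x": 0,"y": 0,"z": 0,"ax": 0,"ay": 0,"az": 0,"hand": 0},
    {"x": 0,"y": 0,"z": 0,"ax": 0,"ay": 0,"az": 0,"hand": 0},
  ],
)

```text
time_s: 26.75
position: [0.527, 0.2885, 0.0103]
tool_rot: [-3.142, -0.0, 0.306]
ft_force: [0.3, 0.3, 0.2]
grip_width: 0.0925
grasp_force: 0.0
```

jog_arm(
  series=[
    {"x": 0,"y": 0,"z": -0.4,"ax": 0,"ay": 0,"az": 0,"hand": 0},
    {"x": 0,"y": 0,"z": -1,"ax": 0,"ay": 0,"az": 0,"hand": 0},
    {"x": 0,"y": 0,"z": -1,"ax": 0,"ay": 0,"az": 0,"hand": 0},
    {"x": 0,"y": 0,"z": -1,"ax": 0,"ay": 0,"az": 0,"hand": 0},
    {"x": 0,"y": 0,"z": -1,"ax": 0,"ay": 0,"az": 0,"hand": 0},
    {"x": 0,"y": 0,"z": -1,"ax": 0,"ay": 0,"az": 0,"hand": 0},
    {"x": 0,"y": 0,"z": -0.5,"ax": 0,"ay": 0,"az": 0,"hand": 0},
    {"x": 0,"y": 0,"z": 0,"ax": 0,"ay": 0,"az": 0,"hand": 0},
  ],
)

```text
time_s: 27.55
position: [0.5283, 0.289, 0.1604]
tool_rot: [-3.142, -0.005, 0.306]
ft_force: [-0.0, -0.2, 1.0]
grip_width: 0.0939
grasp_force: 0.0
```

```bash
python3 -c "
from h import *
go((.477,-.251,.24,1.877))
s=camera('scene')
cv2.imwrite('pics/i.png',cv2.resize(s[180:330,190:330],None,fx=4,fy=4,interpolation=cv2.INTER_CUBIC))
"
```

```text
27.55 [0.5283 0.289  0.1604] [-3.1416 -0.0047  0.3058] 0.0939
(0.477, -0.251, 0.24, 1.877) shift [-8.44 19.98 -3.23] turn [  0.04  -0.04 -15.  ]
```

View pics/i.png

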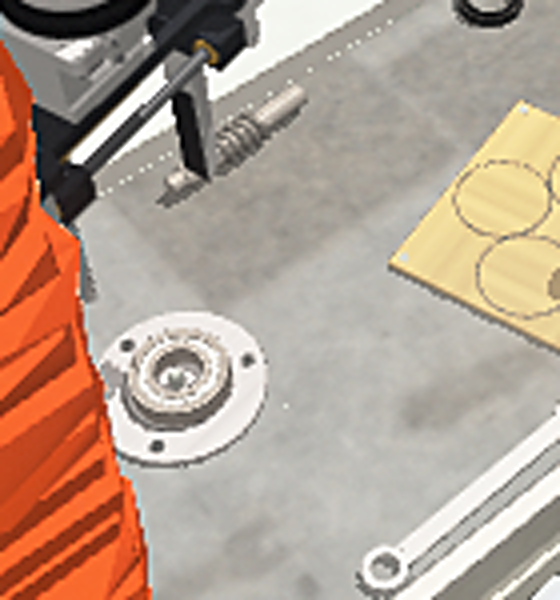

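The bearing lies flat on the nest with the pin visible in its bore at (178,375) in the crop. Next I put the can back, then the bottle.

jog_arm(
  series=[
    {"x": -0.2,"y": 0.5,"z": -0.5,"ax": 0,"ay": 0,"az": 0,"hand": 0},
    {"x": -0.4,"y": 1,"z": -0.5,"ax": 0,"ay": 0,"az": 0,"hand": 0},
    {"x": -0.4,"y": 1,"z": -0.5,"ax": 0,"ay": 0,"az": 0,"hand": 0},
    {"x": -0.4,"y": 1,"z": -0.5,"ax": 0,"ay": 0,"az": 0,"hand": 0},
    {"x": -0.4,"y": 1,"z": -0.5,"ax": 0,"ay": 0,"az": 0,"hand": 0},
    {"x": -0.4,"y": 1,"z": -0.5,"ax": 0,"ay": 0,"az": 0,"hand": 0},
    {"x": -0.4,"y": 1,"z": -0.2,"ax": 0,"ay": 0,"az": 0,"hand": 0},
    {"x": -0.4,"y": 1,"z": 0,"ax": 0,"ay": 0,"az": 0,"hand": 0},
  ],
)

```text
time_s: 28.4
position: [0.5114, 0.0853, 0.2381]
tool_rot: [3.141, 0.0, 0.305]
ft_force: [0.8, 0.2, -0.7]
grip_width: 0.0941
grasp_force: 0.0
```

jog_arm(
  series=[
    {"x": 0,"y": 0,"z": 0,"ax": 0,"ay": 0,"az": -1,"hand": 0},
    {"x": 0,"y": 0,"z": 0,"ax": 0,"ay": 0,"az": -1,"hand": 0},
    {"x": 0,"y": 0,"z": 0,"ax": 0,"ay": 0,"az": -1,"hand": 0},
    {"x": 0,"y": 0,"z": 0,"ax": 0,"ay": 0,"az": -1,"hand": 0},
    {"x": 0,"y": 0,"z": 0,"ax": 0,"ay": 0,"az": -1,"hand": 0},
    {"x": 0,"y": 0,"z": 0,"ax": 0,"ay": 0,"az": -1,"hand": 0},
    {"x": 0,"y": 0,"z": 0,"ax": 0,"ay": 0,"az": -1,"hand": 0},
    {"x": 0,"y": 0,"z": 0,"ax": 0,"ay": 0,"az": -1,"hand": 0},
  ],
)

```text
time_s: 29.2
position: [0.511, 0.0864, 0.2368]
tool_rot: [-3.139, 0.001, 1.147]
ft_force: [-0.7, 0.6, 0.1]
grip_width: 0.0936
grasp_force: 0.0
```

jog_arm(
  series=[
    {"x": 0,"y": 0,"z": 0,"ax": 0,"ay": 0,"az": -1,"hand": 0},
    {"x": 0,"y": 0,"z": 0,"ax": 0,"ay": 0,"az": -1,"hand": 0},
    {"x": 0,"y": 0,"z": 0,"ax": 0,"ay": 0,"az": -1,"hand": 0},
    {"x": 0,"y": 0,"z": 0,"ax": 0,"ay": 0,"az": -1,"hand": 0},
    {"x": 0,"y": 0,"z": 0,"ax": 0,"ay": 0,"az": -1,"hand": 0},
    {"x": 0,"y": 0,"z": 0,"ax": 0,"ay": 0,"az": -1,"hand": 0},
    {"x": 0,"y": 0,"z": 0,"ax": 0,"ay": 0,"az": -1,"hand": 0},
    {"x": 0,"y": 0,"z": 0,"ax": 0,"ay": 0,"az": 0,"hand": 0},
  ],
)

```text
time_s: 30.0
position: [0.5111, 0.0865, 0.2369]
tool_rot: [-3.14, -0.001, 1.876]
ft_force: [-0.5, -0.2, -0.7]
grip_width: 0.0941
grasp_force: 0.0
```

```bash
python3 -c "
from h import *
go((.477,-.251,.24,1.877))
s=camera('scene');cv2.imwrite('pics/j0.png',s)
B=blobs(s,(0,150,100),(8,255,255),(370,80,460,200))[0];print(B)
for b in B: print(onz('scene',*b[1],.187))
"
```

```text
30.0 [0.5111 0.0865 0.2369] [-3.1396e+00 -5.0000e-04  1.8758e+00] 0.0941
(0.477, -0.251, 0.24, 1.877) shift [-12.47  -5.35  -0.12] turn [-0.02 -0.01 -0.01]
[(92, [404.0, 137.0], [398, 133, 13, 11]), (22, [428.6, 197.5], [425, 195, 7, 5])]
[ 0.4766 -0.2514  0.187 ]
[ 0.2925 -0.121   0.187 ]
```

jog_arm(
  series=[
    {"x": -0.5,"y": -0.2,"z": 0,"ax": 0,"ay": 0,"az": 0,"hand": 0},
    {"x": -1,"y": -0.4,"z": -0.1,"ax": 0,"ay": 0,"az": 0,"hand": 0},
    {"x": -1,"y": -0.4,"z": 0,"ax": 0,"ay": 0,"az": 0,"hand": 0},
    {"x": -1,"y": -0.4,"z": 0,"ax": 0,"ay": 0,"az": 0,"hand": 0},
    {"x": -1,"y": -0.4,"z": 0,"ax": 0,"ay": 0,"az": 0,"hand": 0},
    {"x": -1,"y": -0.4,"z": 0,"ax": 0,"ay": 0,"az": 0,"hand": 0},
    {"x": -1,"y": -0.4,"z": 0,"ax": 0,"ay": 0,"az": 0,"hand": 0},
    {"x": -1,"y": -0.4,"z": 0,"ax": 0,"ay": 0,"az": 0,"hand": 0},
  ],
)

```text
time_s: 30.85
position: [0.496, -0.1162, 0.2401]
tool_rot: [-3.141, 0.0, 1.875]
ft_force: [-0.1, -0.4, 0.3]
grip_width: 0.0941
grasp_force: 0.0
```

jog_arm(
  series=[
    {"x": -1,"y": -0.5,"z": 0,"ax": 0,"ay": 0,"az": 0,"hand": 0},
    {"x": -1,"y": -0.5,"z": 0,"ax": 0,"ay": 0,"az": 0,"hand": 0},
    {"x": -1,"y": -0.5,"z": 0,"ax": 0,"ay": 0,"az": 0,"hand": 0},
    {"x": -1,"y": -0.5,"z": 0,"ax": 0,"ay": 0,"az": 0,"hand": 0},
    {"x": -0.97,"y": -0.35,"z": 0,"ax": 0,"ay": 0,"az": 0,"hand": 0},
    {"x": 0,"y": 0,"z": 0,"ax": 0,"ay": 0,"az": 0,"hand": 0},
    {"x": 0,"y": 0,"z": 0,"ax": 0,"ay": 0,"az": 0,"hand": 0},
    {"x": 0,"y": 0,"z": 0,"ax": 0,"ay": 0,"az": 0,"hand": 0},
  ],
)

```text
time_s: 31.65
position: [0.4779, -0.2498, 0.2401]
tool_rot: [-3.141, -0.001, 1.877]
ft_force: [0.0, 1.1, 0.2]
grip_width: 0.0937
grasp_force: 0.0
```

```bash
python3 -c "
from h import *
go((.477,-.251,.24,1.877),(.477,-.251,.1195,1.877))"
```

```text
31.65 [ 0.4779 -0.2498  0.2401] [-3.1415e+00 -5.0000e-04  1.8766e+00] 0.0937
(0.477, -0.251, 0.24, 1.877) shift [-0.04 -0.05  0.  ] turn [-0. -0. -0.]
(0.477, -0.251, 0.1195, 1.877) shift [-0.   -0.    4.82] turn [0. 0. 0.]
```

jog_arm(
  series=[
    {"x": -0.04,"y": -0.05,"z": 0.5,"ax": 0,"ay": 0,"az": 0,"hand": 0},
    {"x": 0,"y": 0,"z": 0.9,"ax": 0,"ay": 0,"az": 0,"hand": 0},
    {"x": 0,"y": 0,"z": 0.9,"ax": 0,"ay": 0,"az": 0,"hand": 0},
    {"x": 0,"y": 0,"z": 0.9,"ax": 0,"ay": 0,"az": 0,"hand": 0},
    {"x": 0,"y": 0,"z": 0.9,"ax": 0,"ay": 0,"az": 0,"hand": 0},
    {"x": 0,"y": 0,"z": 0.7,"ax": 0,"ay": 0,"az": 0,"hand": 0},
    {"x": 0,"y": 0,"z": 0,"ax": 0,"ay": 0,"az": 0,"hand": 0},
    {"x": 0,"y": 0,"z": 0,"ax": 0,"ay": 0,"az": 0,"hand": 0},
  ],
)

```text
time_s: 32.45
position: [0.4771, -0.2511, 0.1199]
tool_rot: [-3.141, -0.001, 1.877]
ft_force: [-0.2, 0.6, 1.0]
grip_width: 0.0942
grasp_force: 0.0
```

jog_arm(
  series=[
    {"x": 0,"y": 0,"z": 0,"ax": 0,"ay": 0,"az": 0,"hand": 90},
    {"x": 0,"y": 0,"z": 0,"ax": 0,"ay": 0,"az": 0,"hand": 110},
    {"x": 0,"y": 0,"z": 0,"ax": 0,"ay": 0,"az": 0,"hand": 255},
    {"x": 0,"y": 0,"z": 0,"ax": 0,"ay": 0,"az": 0,"hand": 255},
    {"x": 0,"y": 0,"z": 0,"ax": 0,"ay": 0,"az": 0,"hand": 255},
    {"x": 0,"y": 0,"z": 0,"ax": 0,"ay": 0,"az": 0,"hand": 255},
    {"x": 0,"y": 0,"z": 0,"ax": 0,"ay": 0,"az": 0,"hand": 255},
  ],
  grip_force=25,
)

```text
time_s: 33.15
position: [0.4775, -0.2518, 0.1205]
tool_rot: [3.141, 0.0, 1.876]
ft_force: [1.3, 0.5, 1.0]
grip_width: 0.0555
grasp_force: 25.0
```

jog_arm(
  series=[
    {"x": 0,"y": 0,"z": -0.3,"ax": 0,"ay": 0,"az": 0,"hand": 255},
    {"x": 0,"y": 0,"z": -0.5,"ax": 0,"ay": 0,"az": 0,"hand": 255},
    {"x": 0,"y": 0,"z": -0.6,"ax": 0,"ay": 0,"az": 0,"hand": 255},
    {"x": 0,"y": 0,"z": -0.4,"ax": 0,"ay": 0,"az": 0,"hand": 255},
    {"x": 0,"y": 0,"z": 0,"ax": 0,"ay": 0,"az": 0,"hand": 255},
  ],
)

```text
time_s: 33.65
position: [0.4784, -0.2527, 0.1679]
tool_rot: [3.139, 0.004, 1.877]
ft_force: [0.5, -0.2, -2.3]
grip_width: 0.0549
grasp_force: 25.0
```

```bash
python3 -c "
from h import *
go((.515,0,.164,1.877),(.49,.08,.164,1.877),(.448,.0732,.164,1.877))"
```

```text
33.65 [ 0.4784 -0.2527  0.1679] [3.1391 0.004  1.8766] 0.0549
(0.515, 0, 0.164, 1.877) shift [9.2  4.44 0.13] turn [ 0.02  0.04 -0.  ]
(0.49, 0.08, 0.164, 1.877) shift [3.35 0.01 0.  ] turn [0. 0. 0.]
(0.448, 0.0732, 0.164, 1.877) shift [ 0.25 -1.68 -0.  ] turn [0. 0. 0.]
```

jog_arm(
  series=[
    {"x": 0.4,"y": 0.2,"z": 0,"ax": 0,"ay": 0,"az": 0,"hand": 255},
    {"x": 0.8,"y": 0.4,"z": 0,"ax": 0,"ay": 0,"az": 0,"hand": 255},
    {"x": 0.9,"y": 0.5,"z": 0,"ax": 0,"ay": 0,"az": 0,"hand": 255},
    {"x": 0.9,"y": 0.5,"z": 0,"ax": 0,"ay": 0,"az": 0,"hand": 255},
    {"x": 0.9,"y": 0.5,"z": 0,"ax": 0,"ay": 0,"az": 0,"hand": 255},
    {"x": 0.9,"y": 0.5,"z": 0,"ax": 0,"ay": 0,"az": 0,"hand": 255},
    {"x": 0.9,"y": 0.5,"z": 0,"ax": 0,"ay": 0,"az": 0,"hand": 255},
    {"x": 0.9,"y": 0.5,"z": 0,"ax": 0,"ay": 0,"az": 0,"hand": 255},
  ],
)

```text
time_s: 34.45
position: [0.5127, -0.0653, 0.1643]
tool_rot: [-3.14, -0.001, 1.877]
ft_force: [-0.3, -1.0, -1.7]
grip_width: 0.0552
grasp_force: 25.0
```

jog_arm(
  series=[
    {"x": 0.9,"y": 0.4,"z": 0,"ax": 0,"ay": 0,"az": 0,"hand": 255},
    {"x": 0.9,"y": 0.4,"z": 0,"ax": 0,"ay": 0,"az": 0,"hand": 255},
    {"x": 0.9,"y": 0,"z": 0,"ax": 0,"ay": 0,"az": 0,"hand": 255},
    {"x": 0.9,"y": 0,"z": 0,"ax": 0,"ay": 0,"az": 0,"hand": 255},
    {"x": 0.9,"y": 0,"z": 0,"ax": 0,"ay": 0,"az": 0,"hand": 255},
    {"x": 0.9,"y": 0,"z": 0,"ax": 0,"ay": 0,"az": 0,"hand": 255},
    {"x": 0.6,"y": 0,"z": 0,"ax": 0,"ay": 0,"az": 0,"hand": 255},
    {"x": 0.3,"y": 0,"z": 0,"ax": 0,"ay": 0,"az": 0,"hand": 255},
  ],
)

```text
time_s: 35.25
position: [0.4841, 0.0903, 0.1646]
tool_rot: [-3.14, -0.0, 1.878]
ft_force: [0.1, 0.5, -2.9]
grip_width: 0.0552
grasp_force: 25.0
```

```bash
python3 -c "
from h import *
go((.448,.0732,.164,1.877))"
```

```text
35.25 [0.4841 0.0903 0.1646] [-3.1405e+00 -5.0000e-04  1.8782e+00] 0.0552
(0.448, 0.0732, 0.164, 1.877) shift [-0.21 -1.58  0.03] turn [-0.01 -0.    0.01]
```

jog_arm(
  series=[
    {"x": 0,"y": -0.3,"z": 0,"ax": 0,"ay": 0,"az": 0,"hand": 255},
    {"x": -0.1,"y": -0.5,"z": 0,"ax": 0,"ay": 0,"az": 0,"hand": 255},
    {"x": -0.15,"y": -0.5,"z": 0,"ax": 0,"ay": 0,"az": 0,"hand": 255},
    {"x": 0,"y": -0.28,"z": 0,"ax": 0,"ay": 0,"az": 0,"hand": 255},
    {"x": 0,"y": 0,"z": 0,"ax": 0,"ay": 0,"az": 0,"hand": 255},
    {"x": 0,"y": 0,"z": 0,"ax": 0,"ay": 0,"az": 0,"hand": 255},
  ],
)

```text
time_s: 35.85
position: [0.4496, 0.0708, 0.1654]
tool_rot: [3.141, 0.0, 1.876]
ft_force: [-0.2, 0.9, -2.5]
grip_width: 0.0552
grasp_force: 25.0
```

```bash
python3 -c "
from h import *
go((.448,.0732,.125,1.877))"
```

```text
35.85 [0.4496 0.0708 0.1654] [3.1409e+00 2.0000e-04 1.8759e+00] 0.0552
(0.448, 0.0732, 0.125, 1.877) shift [ 0.11 -0.03  1.62] turn [ 0.01  0.   -0.01]
```

jog_arm(
  series=[
    {"x": 0.11,"y": -0.03,"z": 0.3,"ax": 0,"ay": 0,"az": 0,"hand": 255},
    {"x": 0,"y": 0,"z": 0.5,"ax": 0,"ay": 0,"az": 0,"hand": 255},
    {"x": 0,"y": 0,"z": 0.4,"ax": 0,"ay": 0,"az": 0,"hand": 255},
    {"x": 0,"y": 0,"z": 0.25,"ax": 0,"ay": 0,"az": 0,"hand": 255},
    {"x": 0,"y": 0,"z": 0.1,"ax": 0,"ay": 0,"az": 0,"hand": 255},
    {"x": 0,"y": 0,"z": 0.05,"ax": 0,"ay": 0,"az": 0,"hand": 255},
    {"x": 0,"y": 0,"z": 0,"ax": 0,"ay": 0,"az": 0,"hand": 255},
    {"x": 0,"y": 0,"z": 0,"ax": 0,"ay": 0,"az": 0,"hand": 255},
  ],
)

```text
time_s: 36.65
position: [0.4481, 0.0734, 0.1256]
tool_rot: [3.141, 0.0, 1.877]
ft_force: [0.3, 0.1, -2.4]
grip_width: 0.0554
grasp_force: 25.0
```

jog_arm(
  series=[
    {"x": 0,"y": 0,"z": 0.04,"ax": 0,"ay": 0,"az": 0,"hand": 255},
    {"x": 0,"y": 0,"z": 0.02,"ax": 0,"ay": 0,"az": 0,"hand": 255},
    {"x": 0,"y": 0,"z": 0,"ax": 0,"ay": 0,"az": 0,"hand": 255},
    {"x": 0,"y": 0,"z": 0,"ax": 0,"ay": 0,"az": 0,"hand": 255},
  ],
)

```text
time_s: 37.05
position: [0.4478, 0.0734, 0.1237]
tool_rot: [3.142, 0.0, 1.877]
ft_force: [-0.0, -0.2, -2.7]
grip_width: 0.055
grasp_force: 25.0
```

jog_arm(
  series=[
    {"x": 0,"y": 0,"z": 0.03,"ax": 0,"ay": 0,"az": 0,"hand": 255},
    {"x": 0,"y": 0,"z": 0.02,"ax": 0,"ay": 0,"az": 0,"hand": 255},
    {"x": 0,"y": 0,"z": 0,"ax": 0,"ay": 0,"az": 0,"hand": 255},
  ],
)

```text
time_s: 37.35
position: [0.4481, 0.0734, 0.1234]
tool_rot: [3.141, 0.0, 1.877]
ft_force: [-1.6, 0.1, 5.6]
grip_width: 0.055
grasp_force: 25.0
```

jog_arm(
  series=[
    {"x": 0,"y": 0,"z": 0,"ax": 0,"ay": 0,"az": 0,"hand": 85},
    {"x": 0,"y": 0,"z": 0,"ax": 0,"ay": 0,"az": 0,"hand": 50},
    {"x": 0,"y": 0,"z": 0,"ax": 0,"ay": 0,"az": 0,"hand": 0},
    {"x": 0,"y": 0,"z": 0,"ax": 0,"ay": 0,"az": 0,"hand": 0},
    {"x": 0,"y": 0,"z": 0,"ax": 0,"ay": 0,"az": 0,"hand": 0},
  ],
)

```text
time_s: 37.85
position: [0.4477, 0.0734, 0.1223]
tool_rot: [-3.142, -0.0, 1.877]
ft_force: [-0.1, 0.1, 0.1]
grip_width: 0.0908
grasp_force: 0.0
```

jog_arm(
  series=[
    {"x": 0,"y": 0,"z": -0.4,"ax": 0,"ay": 0,"az": 0,"hand": 0},
    {"x": 0,"y": 0,"z": -1,"ax": 0,"ay": 0,"az": 0,"hand": 0},
    {"x": 0,"y": 0,"z": -1,"ax": 0,"ay": 0,"az": 0,"hand": 0},
    {"x": 0,"y": 0,"z": -1,"ax": 0,"ay": 0,"az": 0,"hand": 0},
    {"x": 0,"y": 0,"z": -0.8,"ax": 0,"ay": 0,"az": 0,"hand": 0},
    {"x": 0,"y": 0,"z": -0.5,"ax": 0,"ay": 0,"az": 0,"hand": 0},
    {"x": 0,"y": 0,"z": 0,"ax": 0,"ay": 0,"az": 0,"hand": 0},
  ],
)

```text
time_s: 38.55
position: [0.4489, 0.0734, 0.2422]
tool_rot: [3.138, 0.002, 1.877]
ft_force: [-0.9, 0.3, 0.8]
grip_width: 0.0939
grasp_force: 0.0
```

```bash
python3 -c "
from h import *
go((.4632,-.356,.24,1.877))
s=camera('scene')
print(blobs(s,(0,150,100),(8,255,255),(290,160,370,270))[0])
cv2.imwrite('pics/k0.png',s)"
```

```text
38.55 [0.4489 0.0734 0.2422] [3.1377e+00 1.6000e-03 1.8766e+00] 0.0939
(0.4632, -0.356, 0.24, 1.877) shift [-16.55  -4.62   0.1 ] turn [ 0.04  0.02 -0.  ]
[(130, [321.7, 200.7], [315, 195, 15, 14]), (78, [350.0, 226.2], [344, 221, 13, 10])]
```

The can's cap is back to within a third of a pixel of its first position. Now the bottle.

jog_arm(
  series=[
    {"x": -0.6,"y": -0.2,"z": 0,"ax": 0,"ay": 0,"az": 0,"hand": 0},
    {"x": -1,"y": -0.3,"z": 0,"ax": 0,"ay": 0,"az": 0,"hand": 0},
    {"x": -1,"y": -0.3,"z": 0,"ax": 0,"ay": 0,"az": 0,"hand": 0},
    {"x": -1,"y": -0.3,"z": 0,"ax": 0,"ay": 0,"az": 0,"hand": 0},
    {"x": -1,"y": -0.3,"z": 0,"ax": 0,"ay": 0,"az": 0,"hand": 0},
    {"x": -1,"y": -0.3,"z": 0,"ax": 0,"ay": 0,"az": 0,"hand": 0},
    {"x": -1,"y": -0.3,"z": 0,"ax": 0,"ay": 0,"az": 0,"hand": 0},
    {"x": -1,"y": -0.3,"z": 0,"ax": 0,"ay": 0,"az": 0,"hand": 0},
  ],
)

```text
time_s: 39.4
position: [0.4492, -0.1257, 0.2382]
tool_rot: [-3.14, -0.002, 1.876]
ft_force: [0.3, -0.1, -0.1]
grip_width: 0.094
grasp_force: 0.0
```

jog_arm(
  series=[
    {"x": -1,"y": -0.3,"z": 0,"ax": 0,"ay": 0,"az": 0,"hand": 0},
    {"x": -1,"y": -0.3,"z": 0,"ax": 0,"ay": 0,"az": 0,"hand": 0},
    {"x": -1,"y": -0.3,"z": 0,"ax": 0,"ay": 0,"az": 0,"hand": 0},
    {"x": -1,"y": -0.3,"z": 0,"ax": 0,"ay": 0,"az": 0,"hand": 0},
    {"x": -1,"y": -0.3,"z": 0,"ax": 0,"ay": 0,"az": 0,"hand": 0},
    {"x": -1,"y": -0.3,"z": 0,"ax": 0,"ay": 0,"az": 0,"hand": 0},
    {"x": -1,"y": -0.3,"z": 0,"ax": 0,"ay": 0,"az": 0,"hand": 0},
    {"x": -1,"y": -0.2,"z": 0,"ax": 0,"ay": 0,"az": 0,"hand": 0},
  ],
)

```text
time_s: 40.2
position: [0.4547, -0.3336, 0.238]
tool_rot: [-3.14, -0.003, 1.876]
ft_force: [0.8, -0.2, 0.6]
grip_width: 0.094
grasp_force: 0.0
```

jog_arm(
  series=[
    {"x": -0.95,"y": 0,"z": 0,"ax": 0,"ay": 0,"az": 0,"hand": 0},
    {"x": 0,"y": 0,"z": 0,"ax": 0,"ay": 0,"az": 0,"hand": 0},
    {"x": 0,"y": 0,"z": 0,"ax": 0,"ay": 0,"az": 0,"hand": 0},
    {"x": 0,"y": 0,"z": 0,"ax": 0,"ay": 0,"az": 0,"hand": 0},
  ],
)

```text
time_s: 40.6
position: [0.4623, -0.3545, 0.2391]
tool_rot: [-3.141, -0.002, 1.877]
ft_force: [-0.6, 1.0, -0.5]
grip_width: 0.094
grasp_force: 0.0
```

```bash
python3 -c "
from h import *
go((.4632,-.356,.24,1.877),(.4632,-.356,.1305,1.877))"
```

```text
40.6 [ 0.4623 -0.3545  0.2391] [-3.1410e+00 -1.7000e-03  1.8772e+00] 0.094
(0.4632, -0.356, 0.24, 1.877) shift [-0.07  0.02 -0.04] turn [-0.01 -0.02  0.  ]
(0.4632, -0.356, 0.1305, 1.877) shift [-0.   -0.    4.38] turn [0. 0. 0.]
```

jog_arm(
  series=[
    {"x": -0.07,"y": 0.02,"z": 0.5,"ax": 0,"ay": 0,"az": 0,"hand": 0},
    {"x": 0,"y": 0,"z": 0.9,"ax": 0,"ay": 0,"az": 0,"hand": 0},
    {"x": 0,"y": 0,"z": 0.9,"ax": 0,"ay": 0,"az": 0,"hand": 0},
    {"x": 0,"y": 0,"z": 0.9,"ax": 0,"ay": 0,"az": 0,"hand": 0},
    {"x": 0,"y": 0,"z": 0.7,"ax": 0,"ay": 0,"az": 0,"hand": 0},
    {"x": 0,"y": 0,"z": 0.4,"ax": 0,"ay": 0,"az": 0,"hand": 0},
    {"x": 0,"y": 0,"z": 0,"ax": 0,"ay": 0,"az": 0,"hand": 0},
    {"x": 0,"y": 0,"z": 0,"ax": 0,"ay": 0,"az": 0,"hand": 0},
  ],
)

```text
time_s: 41.4
position: [0.4639, -0.3572, 0.1329]
tool_rot: [3.141, 0.001, 1.877]
ft_force: [0.1, 0.2, -0.2]
grip_width: 0.0941
grasp_force: 0.0
```

jog_arm(
  series=[
    {"x": 0,"y": 0,"z": 0,"ax": 0,"ay": 0,"az": 0,"hand": 90},
    {"x": 0,"y": 0,"z": 0,"ax": 0,"ay": 0,"az": 0,"hand": 110},
    {"x": 0,"y": 0,"z": 0,"ax": 0,"ay": 0,"az": 0,"hand": 255},
    {"x": 0,"y": 0,"z": 0,"ax": 0,"ay": 0,"az": 0,"hand": 255},
    {"x": 0,"y": 0,"z": 0,"ax": 0,"ay": 0,"az": 0,"hand": 255},
    {"x": 0,"y": 0,"z": 0,"ax": 0,"ay": 0,"az": 0,"hand": 255},
    {"x": 0,"y": 0,"z": 0,"ax": 0,"ay": 0,"az": 0,"hand": 255},
  ],
)

```text
time_s: 42.1
position: [0.4639, -0.3574, 0.1328]
tool_rot: [3.141, 0.001, 1.877]
ft_force: [0.2, 0.3, 2.5]
grip_width: 0.0606
grasp_force: 25.0
```

jog_arm(
  series=[
    {"x": 0,"y": 0,"z": -0.3,"ax": 0,"ay": 0,"az": 0,"hand": 255},
    {"x": 0,"y": 0,"z": -0.5,"ax": 0,"ay": 0,"az": 0,"hand": 255},
    {"x": 0,"y": 0,"z": -0.6,"ax": 0,"ay": 0,"az": 0,"hand": 255},
    {"x": 0,"y": 0,"z": -0.2,"ax": 0,"ay": 0,"az": 0,"hand": 255},
    {"x": 0,"y": 0,"z": 0,"ax": 0,"ay": 0,"az": 0,"hand": 255},
  ],
)

```text
time_s: 42.6
position: [0.4642, -0.358, 0.1743]
tool_rot: [3.14, 0.003, 1.877]
ft_force: [-0.2, -0.7, -4.4]
grip_width: 0.0608
grasp_force: 25.0
```

```bash
python3 -c "
from h import *
go((.4776,-.0184,.172,1.877))"
```

```text
42.6 [ 0.4642 -0.358   0.1743] [3.1404e+00 2.8000e-03 1.8765e+00] 0.0608
(0.4776, -0.0184, 0.172, 1.877) shift [12.79  4.6   0.06] turn [ 0.01  0.03 -0.  ]
```

jog_arm(
  series=[
    {"x": 0.4,"y": 0.1,"z": 0,"ax": 0,"ay": 0,"az": 0,"hand": 255},
    {"x": 0.8,"y": 0.3,"z": 0,"ax": 0,"ay": 0,"az": 0,"hand": 255},
    {"x": 0.9,"y": 0.4,"z": 0,"ax": 0,"ay": 0,"az": 0,"hand": 255},
    {"x": 0.9,"y": 0.4,"z": 0,"ax": 0,"ay": 0,"az": 0,"hand": 255},
    {"x": 0.9,"y": 0.4,"z": 0,"ax": 0,"ay": 0,"az": 0,"hand": 255},
    {"x": 0.9,"y": 0.4,"z": 0,"ax": 0,"ay": 0,"az": 0,"hand": 255},
    {"x": 0.9,"y": 0.4,"z": 0,"ax": 0,"ay": 0,"az": 0,"hand": 255},
    {"x": 0.9,"y": 0.4,"z": 0,"ax": 0,"ay": 0,"az": 0,"hand": 255},
  ],
)

```text
time_s: 43.4
position: [0.4799, -0.1758, 0.1716]
tool_rot: [-3.141, -0.002, 1.877]
ft_force: [0.2, -0.6, -5.1]
grip_width: 0.0607
grasp_force: 25.0
```

jog_arm(
  series=[
    {"x": 0.9,"y": 0.4,"z": 0,"ax": 0,"ay": 0,"az": 0,"hand": 255},
    {"x": 0.9,"y": 0.4,"z": 0,"ax": 0,"ay": 0,"az": 0,"hand": 255},
    {"x": 0.9,"y": 0.3,"z": 0,"ax": 0,"ay": 0,"az": 0,"hand": 255},
    {"x": 0.9,"y": 0.3,"z": 0,"ax": 0,"ay": 0,"az": 0,"hand": 255},
    {"x": 0.8,"y": 0.2,"z": 0,"ax": 0,"ay": 0,"az": 0,"hand": 255},
    {"x": 0.6,"y": 0.2,"z": 0,"ax": 0,"ay": 0,"az": 0,"hand": 255},
    {"x": 0.3,"y": 0,"z": 0,"ax": 0,"ay": 0,"az": 0,"hand": 255},
    {"x": 0,"y": 0,"z": 0,"ax": 0,"ay": 0,"az": 0,"hand": 255},
  ],
)

```text
time_s: 44.2
position: [0.4826, -0.0374, 0.1719]
tool_rot: [-3.141, -0.001, 1.879]
ft_force: [0.5, -0.6, -4.0]
grip_width: 0.0608
grasp_force: 25.0
```

jog_arm(
  series=[
    {"x": 0.4,"y": 0,"z": 0,"ax": 0,"ay": 0,"az": 0,"hand": 255},
    {"x": 0,"y": 0,"z": 0,"ax": 0,"ay": 0,"az": 0,"hand": 255},
    {"x": 0,"y": 0,"z": 0,"ax": 0,"ay": 0,"az": 0,"hand": 255},
    {"x": 0,"y": 0,"z": 0,"ax": 0,"ay": 0,"az": 0,"hand": 255},
  ],
)

```text
time_s: 44.6
position: [0.4808, -0.0298, 0.1725]
tool_rot: [3.142, 0.0, 1.876]
ft_force: [-0.4, 0.2, -4.9]
grip_width: 0.0607
grasp_force: 25.0
```

```bash
python3 -c "
from h import *
go((.4779,-.0192,.137,1.877))"
```

```text
44.6 [ 0.4808 -0.0298  0.1725] [3.1416e+00 2.0000e-04 1.8760e+00] 0.0607
(0.4779, -0.0192, 0.137, 1.877) shift [0.44 0.02 1.42] turn [ 0.    0.   -0.01]
```

jog_arm(
  series=[
    {"x": 0.24,"y": 0.02,"z": 0,"ax": 0,"ay": 0,"az": 0,"hand": 255},
    {"x": 0.2,"y": 0,"z": 0.3,"ax": 0,"ay": 0,"az": 0,"hand": 255},
    {"x": 0,"y": 0,"z": 0.5,"ax": 0,"ay": 0,"az": 0,"hand": 255},
    {"x": 0,"y": 0,"z": 0.4,"ax": 0,"ay": 0,"az": 0,"hand": 255},
    {"x": 0,"y": 0,"z": 0.15,"ax": 0,"ay": 0,"az": 0,"hand": 255},
    {"x": 0,"y": 0,"z": 0.07,"ax": 0,"ay": 0,"az": 0,"hand": 255},
    {"x": 0,"y": 0,"z": 0,"ax": 0,"ay": 0,"az": 0,"hand": 255},
    {"x": 0,"y": 0,"z": 0,"ax": 0,"ay": 0,"az": 0,"hand": 255},
  ],
)

```text
time_s: 45.4
position: [0.4783, -0.0189, 0.1374]
tool_rot: [3.141, 0.0, 1.876]
ft_force: [-0.0, 0.2, -4.4]
grip_width: 0.0611
grasp_force: 25.0
```

jog_arm(
  series=[
    {"x": 0,"y": 0,"z": 0.03,"ax": 0,"ay": 0,"az": 0,"hand": 255},
    {"x": 0,"y": 0,"z": 0.02,"ax": 0,"ay": 0,"az": 0,"hand": 255},
    {"x": 0,"y": 0,"z": 0,"ax": 0,"ay": 0,"az": 0,"hand": 255},
  ],
)

```text
time_s: 45.7
position: [0.478, -0.0188, 0.1358]
tool_rot: [3.141, 0.0, 1.877]
ft_force: [-0.5, -0.4, -4.9]
grip_width: 0.0612
grasp_force: 25.0
```

jog_arm(
  series=[
    {"x": 0,"y": 0,"z": 0.04,"ax": 0,"ay": 0,"az": 0,"hand": 255},
    {"x": 0,"y": 0,"z": 0,"ax": 0,"ay": 0,"az": 0,"hand": 255},
    {"x": 0,"y": 0,"z": 0,"ax": 0,"ay": 0,"az": 0,"hand": 255},
  ],
)

```text
time_s: 46.0
position: [0.4782, -0.019, 0.1357]
tool_rot: [3.141, 0.001, 1.877]
ft_force: [-2.7, 0.4, 4.5]
grip_width: 0.0609
grasp_force: 25.0
```

Touching the board; I release and rise.

jog_arm(
  series=[
    {"x": 0,"y": 0,"z": 0,"ax": 0,"ay": 0,"az": 0,"hand": 70},
    {"x": 0,"y": 0,"z": 0,"ax": 0,"ay": 0,"az": 0,"hand": 40},
    {"x": 0,"y": 0,"z": 0,"ax": 0,"ay": 0,"az": 0,"hand": 0},
    {"x": 0,"y": 0,"z": 0,"ax": 0,"ay": 0,"az": 0,"hand": 0},
    {"x": 0,"y": 0,"z": 0,"ax": 0,"ay": 0,"az": 0,"hand": 0},
  ],
)

```text
time_s: 46.5
position: [0.4779, -0.0187, 0.1346]
tool_rot: [3.142, -0.0, 1.877]
ft_force: [-0.0, 0.9, -0.4]
grip_width: 0.0936
grasp_force: 0.0
```

jog_arm(
  series=[
    {"x": 0,"y": 0,"z": -0.4,"ax": 0,"ay": 0,"az": 0,"hand": 0},
    {"x": 0,"y": 0,"z": -1,"ax": 0,"ay": 0,"az": 0,"hand": 0},
    {"x": 0,"y": 0,"z": -1,"ax": 0,"ay": 0,"az": 0,"hand": 0},
    {"x": 0,"y": 0,"z": -1,"ax": 0,"ay": 0,"az": 0,"hand": 0},
    {"x": 0,"y": 0,"z": -0.8,"ax": 0,"ay": 0,"az": 0,"hand": 0},
    {"x": 0,"y": 0,"z": -0.4,"ax": 0,"ay": 0,"az": 0,"hand": 0},
    {"x": 0,"y": 0,"z": 0,"ax": 0,"ay": 0,"az": 0,"hand": 0},
  ],
)

```text
time_s: 47.2
position: [0.4788, -0.019, 0.2516]
tool_rot: [3.139, 0.002, 1.877]
ft_force: [0.4, -0.1, 0.2]
grip_width: 0.0942
grasp_force: 0.0
```

jog_arm(
  series=[
    {"x": -0.5,"y": 0,"z": 0,"ax": 0,"ay": 0,"az": 0,"hand": 0},
    {"x": -1,"y": 0,"z": 0,"ax": 0,"ay": 0,"az": 0,"hand": 0},
    {"x": -1,"y": 0,"z": 0,"ax": 0,"ay": 0,"az": 0,"hand": 0},
    {"x": -1,"y": 0,"z": 0,"ax": 0,"ay": 0,"az": 0,"hand": 0},
    {"x": -1,"y": 0,"z": 0,"ax": 0,"ay": 0,"az": 0,"hand": 0},
    {"x": -1,"y": 0,"z": 0,"ax": 0,"ay": 0,"az": 0,"hand": 0},
    {"x": -0.5,"y": 0,"z": 0,"ax": 0,"ay": 0,"az": 0,"hand": 0},
    {"x": 0,"y": 0,"z": 0,"ax": 0,"ay": 0,"az": 0,"hand": 0},
  ],
)

```text
time_s: 48.0
position: [0.5227, -0.1631, 0.2483]
tool_rot: [-3.14, -0.002, 1.874]
ft_force: [0.6, -0.2, -1.3]
grip_width: 0.0938
grasp_force: 0.0
```

```bash
python3 -c "
from h import *
s=camera('scene')
print(blobs(s,(0,150,100),(8,255,255),(290,160,370,270))[0],blobs(s,(0,0,200),(180,40,255),(320,155,370,200))[0])
cv2.imwrite('pics/l.png',cv2.resize(s[130:300,210:410],None,fx=3,fy=3))"
```

```text
[(136, [321.7, 200.9], [315, 195, 15, 15]), (84, [349.6, 226.0], [344, 219, 13, 12])] [(19, [349.6, 179.4], [348, 175, 4, 9])]
```

View pics/l.png

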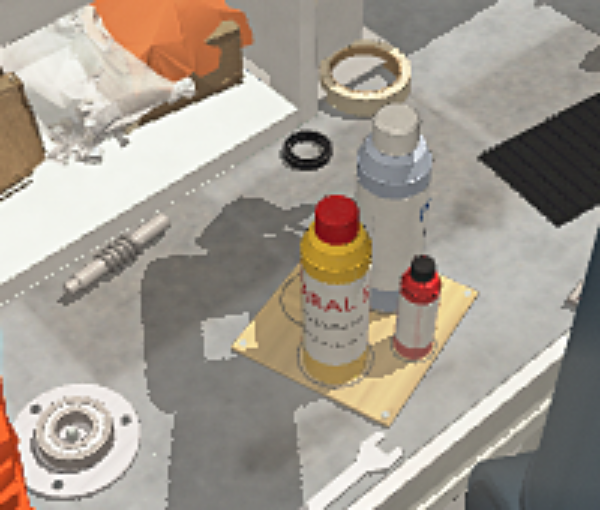

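The bottle's cap is at (342,169) as at the start, the can and the little bottle are in place and upright, and the bearing lies flat on the nest with the pin in its bore (72,430 in the crop). I hand it in.

```bash
python3 -c "
from rig import *
print(finish_job())"
```

```text
the job is handed in; nothing more can be done
None
```

The job is handed in, at about 48 s of the 120 s allowed. The last picture shows the bearing flat on the nest with the pin in its bore, the bottle and can upright on their starting spots (caps within about half a pixel of the first picture), and the little red bottle unmoved; `finish_job()` returned no verdict.

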